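Fit an index plate on a tilted fixture and lock it with a spring clip

TASK

Fit the aluminium index plate on the tilted fixture: lower it over the central shaft and the locating pin together until it lies fully home on the sloping face. Then push the spring clip sideways on to the neck of the shaft, just above the plate's boss, until it snaps past and the shaft sits right in the clip's pocket; let go, and leave the other tools on the bench where they are.

Things in the scene. Friction and masses are not known exactly. Their poses are not given: they have to be found in the camera images.
- shaft_foot (a point): Steel fixture fixed to the bench: a face plate (145 x 110 mm) sloping 30 degrees, low edge to the robot, with a shaft and a pin square to the slope. Point: foot of the shaft on the slope, 62 mm above the bench. z runs up the shaft (30 degrees off vertical), x uphill from shaft to pin, y level. Face: x -60 to +85, y +-55 mm. Shaft: 20 mm diameter up to 37 mm.
- shaft_neck (a point): Middle of the shaft's neck, 46.5 mm up the shaft from its foot; same axes. The neck is 14 mm in diameter and runs from 40 to 53 mm above the slope; above it a head, 20 mm in diameter to 57 mm, then tapering to an 8 mm tip at 66 mm.
- pin_foot (a point): Foot of the locating (anti-rotation) pin on the sloping face, 50 mm uphill (x) of the shaft. The pin is 10 mm in diameter and 15 mm tall with a tapered tip, parallel to the shaft. Same axes.
- plate_mid (a point): Aluminium index plate, about 0.5 kg, first lying flat, boss up: plate 8 mm thick, square boss 46 x 46 mm rising 32 mm above it, 23 mm bore through both. Point: on the bore's axis half-way up, 20 mm above the underside. z up out of the boss, x from bore to pin hole, square to two boss faces. Plate reaches x -50 to +75, y +-50 mm. Hold it by opposite boss faces. Home, its underside lies on the slope.
- plate_pinhole (a point): The plate's through pin hole, 13 mm diameter, 50 mm from the bore along the plate's x; point at the underside. Axes as the plate's.
- clip_pocket (a point): Steel spring clip, about 90 g, first lying flat: shank with an upright grip lug at one end and two springy round legs, 8 mm thick, side by side (104 mm long, 32 mm wide). Point: middle of the pocket between the legs, where the neck shall sit, 4 mm above the underside (mid-thickness of the legs). x from the lug to the open leg tips 28 mm ahead, z up. Home, it lies on or just above the boss.
- clip_pinch (a point): Between the clip's legs, 8 mm ahead (x) of the pocket, where they pinch in to 8 mm apart. A push along x of about 6 to 14 N springs them over the 14 mm neck. The end of the shank, 8.5 mm behind the pocket's middle, stops the clip 1.5 mm too far at most. Axes as the clip's.
- clip_lug (a point): Centre of the clip's grip lug (30 mm along x, 20 mm along y, 22 mm tall from the clip's underside), 60 mm behind the pocket; point 11 mm above the underside. Held by its two sides, across y. Axes as the clip's.
- jack_a: Bystander: a dark steel screw jack, round, 38 mm across the foot, 86 mm tall, standing on the right-hand side; origin under its middle. Leave it alone.
- jack_b: Bystander: the same kind of screw jack on the left-hand side; origin under its middle. Leave it alone.
- mallet: Bystander: a mallet standing on its head: head upright, 46 mm across and 114 mm tall, white faces, wooden handle 240 mm long running down to the bench along the mallet's own +x; origin under the head. Leave it alone.
- vblock: Bystander: a steel V-block 90 x 90 x 60 mm tall; origin under its middle. Leave it alone.
- block: Bystander: a dark steel block 60 x 100 x 35 mm with a wooden pad on it (47 mm high in all), nearest the robot; origin under its middle. Leave it alone.
Not all that is in view belongs to the job. What is shaped like the part that bears plate_mid but orange or turquoise is not meant.

How it is judged (in metres and radians):
On the way, in this order (a step that is already met when the one before it is completed fails the run):
1. the index plate lies home over shaft and pin (x of plate_mid in the frame of shaft_foot between -0.003 and 0.003 m and y of plate_mid in the frame of shaft_foot between -0.003 and 0.003 m and z of plate_mid in the frame of shaft_foot between 0.015 and 0.0225 m and angle between the z axis of plate_mid and the z axis of shaft_foot, either way round below 0.05 rad and distance between plate_pinhole and pin_foot below 0.005 m), for 0.2 s.
2. the clip has snapped on to the shaft's neck (all of step 1 and x of clip_pocket in the frame of shaft_foot between -0.0045 and 0.0045 m and y of clip_pocket in the frame of shaft_foot between -0.0045 and 0.0045 m and z of clip_pocket in the frame of shaft_foot between 0.039 and 0.054 m and angle between the z axis of clip_pocket and the z axis of shaft_foot, either way round below 0.3 rad), for 0.2 s.
At the end, for the whole second after the job is handed in: Plate home over shaft and pin (bore within 3 mm of the axis, underside within 2.5 mm of the face, pin hole within 5 mm of the pin's foot, square within 0.05 rad); clip pocket within 4.5 mm of the axis along x and y, 39 to 54 mm up the shaft, square within 0.3 rad; both at rest (all of step 2 and linear speed of each of plate, clip below 0.02 m/s); the robot touches nothing.
It fails at once if another tool on the bench (jacks, mallet, V-block, block) is shifted more than 20 mm (distance of any of jack_a, jack_b, mallet, vblock, block from where it was at the start of the episode above 0.02 m).
It also fails if it takes over 64 s, if anything falls off the work surface, if the arm or the gripper's body presses on something with over 40 N, if the wrist force passes 120 N, or if a joint passes its speed limit or range.

ROBOT

A 6-joint arm with a two-finger parallel gripper is mounted at the origin on the work surface. World frame = base frame: x ahead of the robot, y to its left, z up, the work surface at z = 0. Lengths are in mm, angles in rad, forces in N, time in s.
With the tool pointing down it reaches from about 350 to 975 mm from the base axis. Payload 7.1 kg.
Tool frame: the origin (TCP) lies at the very end of the fingers, on their centre line; the grasp point (between the pads) lies 19 mm behind it (ctrl.grip_depth is the distance from the TCP to the grasp point, in mm); x points along the fingers, z is the direction in which the jaws open and shut, and the axes are right-handed (so a half turn about x gives the same grasp; the last joint's range is limited). The gripper opens to 88 mm and grips with 3 to 60 N. Pads are 20 mm wide; open, the fingers measure 115 mm over their backs; the gripper's body (75 mm by 178 mm) begins 61 mm behind the grasp point.
Start: joints at [1.187, 0.423, 1.63, -0, 1.089, -0.019], TCP at [222.944, 583.867, 222.675] pointing down, gripper open.
Joint ranges: [-3, 3], [-0.9, 2.11], [0.09, 2.58], [-1.31, 4.45], [0.11, 2.69], [-2.54, 2.54]. Speed limits (rad/s): [2.39, 2.39, 3.01, 3.14, 3.14, 3.14].

INTERFACE

Orientations are given as a rotation vector (axis times angle).
In Python, from workcell import ctrl gives the robot as it stands. The module is installed in compiled form; this text tells all that it offers.
- The arm moves only by the tool send_rows, never from a script. Its argument "rows" is a list of rows, each a list of 4 numbers: the shift along the tool's x, y, z in mm, then the turn about the tool's x in rad. In form: [[x, y, z, turn], ...]. A call has 1 to 10 rows; each row shifts and turns the pose as measured when the row begins, along the tool's axes as they then stand; what a row does not reach is not made up. A row lasts 1/12 s, in which the tool goes at most 41.7 mm and 7.16 degrees, less where a joint would pass 70% of its speed; a pose out of reach is approached as far as the arm can. A call with a gripper value outside its range is refused whole. "fingers" is the opening, from 0 (shut) to 1 (fully open), set as the call begins (left out, the last holds). The fingers move at their own pace and stop on an object; the grip force is fixed at half the most. Time passes only in rows, so rows that do not move let the fingers close. It gives the time, the measured TCP pose, the force and the opening at its end, in the units of the state.
- ctrl.get_obs(): the state, without advancing time (a new reading comes with each control period).
- ctrl.get_image(name): name is "scene" or "top"; returns a dict with "img" (400x640x3 uint8, red, green, blue), "depth" (400x640 float32, mm along the optical axis (not along the pixel's ray), 0 where there is no reading), "mtx" (3x3 intrinsics, pixels), "world_from_camera" (4x4, takes a point from camera to world coordinates). Camera axes: x right, y down, z forward; pixel columns grow to the right and rows downward; lengths in mm; the calibration is good to about 2 mm. A picture is of the moment at which its call begins.
- ctrl.close_job(): hands the job in, once; it reports no verdict.
The state is a dict: "t": time; "qpos": joint angles; "qvel": joint speeds; "joint_torque": joint torques, N m; "ee_pos": TCP position; "orientation": TCP orientation; "ft_force": force on the tool from outside, world axes, zero at the start; "moment": the same for the moment, N m; "width": finger opening in mm.
Only numpy, scipy, OpenCV 4.12 (cv2) and the standard library are available. Lean on these libraries where they do the work, as an engineer would, in place of code of your own. Each camera call takes 0.05 s, during which the arm holds its last target.

## Working session

There is one attempt and no reset: what is moved stays moved. The work goes in short steps, Python scripts to look and compute and a tool call to move; the robot and the scene stay as the last step left them, time stands still between calls to the robot, and variables do not carry over. Pictures are saved under pics/ and viewed, and the job is handed in when it is done.

Besides the shell and the picture viewer there is one more tool, called after ">>>" as name(argument=value, ...), one argument or row to a line, values as JSON. send_rows: Moves the arm, as the interface text tells. Its arguments: {"type":"object","properties":{"rows":{"type":"array"},"fingers":{"type":"number"}},"required":["rows"]}

```bash
mkdir -p pics; python3 - <<'E'
from workcell import ctrl
import cv2,numpy as np
o=ctrl.get_obs()
print({k:np.round(v,3) for k,v in o.items()}, ctrl.grip_depth)
for n in("scene","top"):
    d=ctrl.get_image(n); np.savez(n+"0.npz",**d)
    cv2.imwrite(f"pics/{n}0.png",d["img"][:,:,::-1]); print(n,d["mtx"],d["world_from_camera"].round(3))
E
```

```text
{'t': np.float64(0.0), 'qpos': array([ 1.187,  0.424,  1.631, -0.   ,  1.089, -0.019]), 'qvel': array([ 0.   ,  0.001, -0.   ,  0.   ,  0.001, -0.001]), 'joint_torque': array([-1.0000e-03, -5.4460e+01, -2.7366e+01,  6.4000e-02,  2.3000e-02,
       -0.0000e+00]), 'ee_pos': array([222.736, 583.362, 221.903]), 'orientation': array([-0.937,  1.361,  0.936]), 'ft_force': array([-0.231, -0.249, -0.281]), 'moment': array([0.018, 0.039, 0.023]), 'width': np.float64(87.815)} 18.700000000000003
scene [[391.44475346   0.         319.20885715]
 [  0.         391.44475346 203.42137016]
 [  0.           0.           1.        ]] [[ 4.600000e-01  6.260000e-01 -6.300000e-01  1.150862e+03]
 [ 8.880000e-01 -3.280000e-01  3.220000e-01 -2.508200e+02]
 [-5.000000e-03 -7.070000e-01 -7.070000e-01  7.813730e+02]
 [ 0.000000e+00  0.000000e+00  0.000000e+00  1.000000e+00]]
top [[436.51838956   0.         314.88054241]
 [  0.         436.51838956 200.22764566]
 [  0.           0.           1.        ]] [[-7.000000e-03 -9.880000e-01  1.560000e-01  3.265230e+02]
 [-1.000000e+00  6.000000e-03 -1.100000e-02  5.180500e+01]
 [ 1.000000e-02 -1.560000e-01 -9.880000e-01  1.432061e+03]
 [ 0.000000e+00  0.000000e+00  0.000000e+00  1.000000e+00]]
```

View pics/scene0.png

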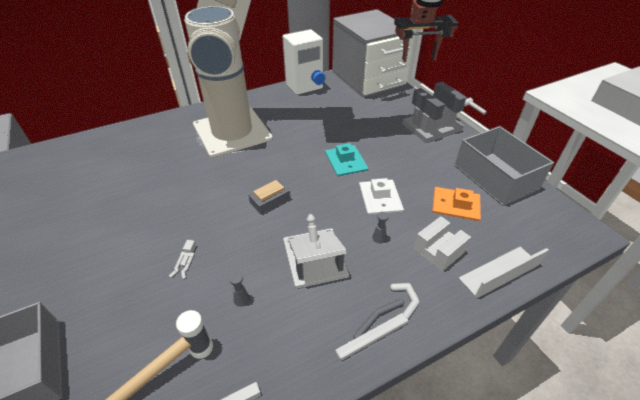

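View pics/top0.png

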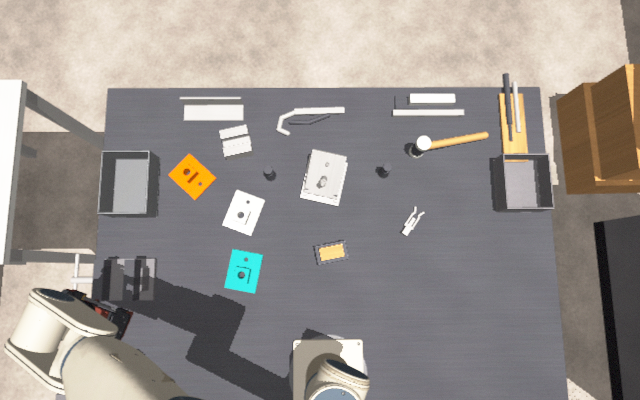

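```bash
cat > h.py <<'E'
import numpy as np,cv2
from scipy.spatial.transform import Rotation as R
def load(f): return dict(np.load(f))
def pts(d):
    K=d["mtx"];T=d["world_from_camera"];z=d["depth"]
    v,u=np.mgrid[:z.shape[0],:z.shape[1]]
    c=np.stack([(u-K[0,2])/K[0,0]*z,(v-K[1,2])/K[1,1]*z,z],-1)
    return c@T[:3,:3].T+T[:3,3]
def proj(d,P):
    K=d["mtx"];T=d["world_from_camera"]
    c=(np.atleast_2d(P)-T[:3,3])@T[:3,:3]
    return c[:,:2]/c[:,2:]*[K[0,0],K[1,1]]+[K[0,2],K[1,2]]
def ray(d,u,v,z):
    K=d["mtx"];T=d["world_from_camera"]
    r=T[:3,:3]@np.array([(u-K[0,2])/K[0,0],(v-K[1,2])/K[1,1],1]);o=T[:3,3]
    return o+r*(z-o[2])/r[2]
E
python3 - <<'E'
from h import *
print(R.from_rotvec([-0.937,1.361,0.936]).as_matrix().round(3))
s=load("scene0.npz");t=load("top0.npz")
def crop(d,x,y,w,h): return cv2.resize(d["img"][y:y+h,x:x+w,::-1],(400,300),interpolation=cv2.INTER_CUBIC)
a=np.vstack([np.hstack([crop(t,285,140,80,60),crop(t,210,182,80,60)]),np.hstack([crop(t,372,190,80,60),crop(s,340,165,80,60)])])
b=np.vstack([np.hstack([crop(s,268,205,100,75),crop(s,150,225,80,60)]),np.hstack([crop(s,340,165,80,60),crop(t,210,182,80,60)])])
cv2.imwrite("pics/c1.png",a);cv2.imwrite("pics/c2.png",b)
for d,px in((t,[(323,180),(243,212),(411,220),(269,173),(385,170),(419,147),(236,141),(331,252)]),(s,[(381,195),(315,245),(183,260)])):
    P=pts(d)
    for u,v in px: print(u,v,P[v,u].round(0))
E
```

```text
[[-0.    -0.934  0.357]
 [-0.001  0.357  0.934]
 [-1.     0.    -0.001]]
323 180 [601.  11.  96.]
243 212 [509. 267.  39.]
411 220 [ 483. -280.    8.]
269 173 [627. 181.  84.]
385 170 [ 635. -186.   84.]
419 147 [ 699. -288.  119.]
236 141 [748. 296.  31.]
331 252 [379. -13.  46.]
381 195 [521. 267.  17.]
315 245 [639.  -1.  77.]
183 260 [ 483. -284.   10.]
```

View pics/c1.png

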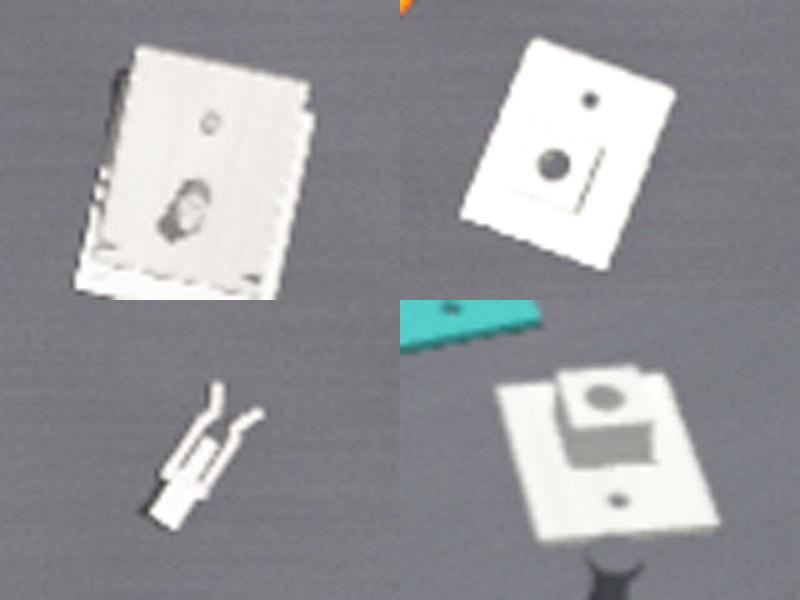

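View pics/c2.png

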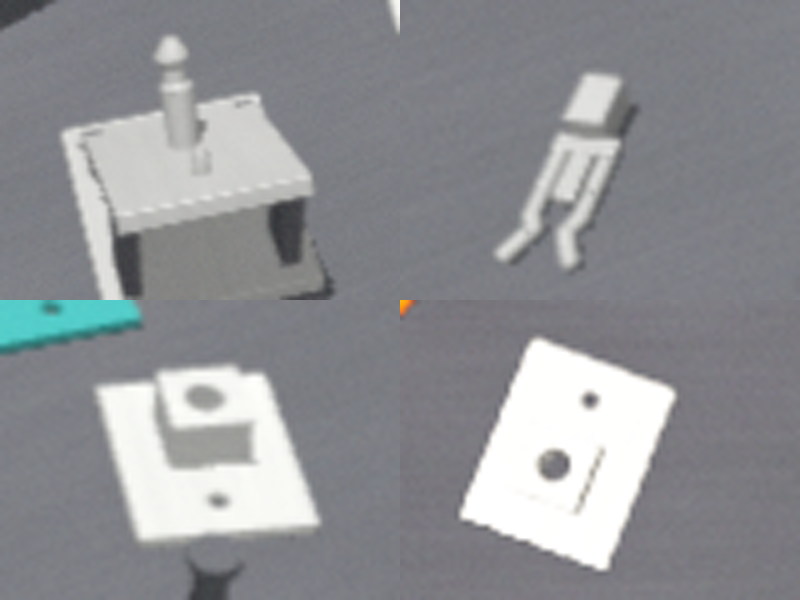

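```bash
cat > meas.py <<'E'
from h import *
s=load("scene0.npz");t=load("top0.npz")
for n,d,box in(("top",t,(205,182,280,245)),("scene",s,(350,170,410,218))):
    P=pts(d);x0,y0,x1,y1=box
    m=np.zeros((400,640),np.uint8);m[y0:y1,x0:x1]=(d["img"][y0:y1,x0:x1].min(-1)>170)
    Q=P[(m>0)&(P[...,2]>3)&(P[...,2]<13)]
    B=P[(m>0)&(P[...,2]>34)&(P[...,2]<46)]
    for nm,q in(("plate",Q),("boss",B)):
        r=cv2.minAreaRect(q[:,:2].astype(np.float32));print(n,nm,len(q),r, np.median(q[:,2]))
# holes: dark blobs inside plate
    g=d["img"][y0:y1,x0:x1].mean(-1)
    k=cv2.morphologyEx(g.astype(np.uint8),cv2.MORPH_CLOSE,np.ones((9,9)))-g
    n_,lab,st,c=cv2.connectedComponentsWithStats((k>50).astype(np.uint8))
    for i in range(1,n_):
        if 3<st[i,4]<80:
            w=np.where(lab==i,k,0);v,u=np.mgrid[:w.shape[0],:w.shape[1]]
            cu,cv=(u*w).sum()/w.sum()+x0,(v*w).sum()/w.sum()+y0
            print(n,"hole",st[i,4],round(cu,2),round(cv,2),ray(d,cu,cv,40)[:2].round(1),ray(d,cu,cv,8)[:2].round(1))
E
python3 meas.py
python3 - <<'E'
from h import *
s=load("scene0.npz");t=load("top0.npz")
for n,d,px in(("top",t,(300,150,350,206)),("scene",s,(270,210,355,285))):
    P=pts(d);x0,y0,x1,y1=px
    q=P[y0:y1,x0:x1].reshape(-1,3); q=q[q[:,2]>20]
    # RANSAC plane w/ normal 30deg off vertical
    rng=np.random.default_rng(0);best=0
    for _ in range(800):
        a=q[rng.choice(len(q),3,False)];nn=np.cross(a[1]-a[0],a[2]-a[0]);l=np.linalg.norm(nn)
        if l<50: continue
        nn/=l; nn*=np.sign(nn[2])
        if not .8<nn[2]<.92: continue
        k=abs((q-a[0])@nn)<2
        if k.sum()>best: best=k.sum();K=k;
    c=q[K].mean(0);nn=np.linalg.svd(q[K]-c)[2][2];nn*=np.sign(nn[2])
    print(n,best,len(q),c.round(1),nn.round(3),"tilt",np.degrees(np.arccos(nn[2])),"az",np.degrees(np.arctan2(-nn[1],-nn[0])))
    h=(q-c)@nn
    # in-plane frame
    ex=np.array([0,0,1.])-nn*nn[2];ex/=np.linalg.norm(ex);ey=np.cross(nn,ex)
    k=abs(h)<2.5
    uv=np.c_[(q-c)@ex,(q-c)@ey]
    print("rect",cv2.minAreaRect(uv[k].astype(np.float32)))
    for lo,hi in((10,36),(41,52),(54,70),(5,14)):
        kk=(h>lo)&(h<hi); print(lo,hi,kk.sum(),np.median(uv[kk],0).round(1), uv[kk].min(0).round(1),uv[kk].max(0).round(1), h[kk].max() if kk.any() else 0)
    print("tip", q[np.argmax(h)].round(1),h.max())
E
```

```text
top plate 840 ((513.8174438476562, 271.7261962890625), (104.09256744384766, 128.39639282226562), 69.18035888671875) 8.309799032069236
top boss 165 ((500.2474365234375, 276.5611572265625), (46.250789642333984, 46.032745361328125), 69.24066162109375) 40.475958151735085
top hole 12 247.53 201.55 [543.  253.1] [548.  257.8]
top hole 32 240.52 214.55 [501.  274.9] [505. 280.]
top hole 4 248.47 215.48 [497.8 249.4] [501.7 254. ]
top hole 6 246.21 220.76 [480.9 256.4] [484.4 261.1]
scene plate 774 ((514.448486328125, 271.60772705078125), (101.49008178710938, 127.36663818359375), 68.68025207519531) 7.5478365361788065
scene boss 165 ((502.72064208984375, 276.1004638671875), (46.98588562011719, 49.7542724609375), 66.65736389160156) 39.19184425290359
scene hole 30 380.35 184.01 [501.8 275.1] [473.8 297.8]
scene hole 8 383.21 204.71 [574.1 236. ] [549.2 257. ]
top 742 1550 [625.9   6.1  71. ] [-0.48   0.124  0.868] tilt 29.724549761145475 az -14.425900360947843
rect ((-11.276237487792969, -0.33786773681640625), (165.63168334960938, 109.82880401611328), 0.9980282783508301)
10 36 25 [-6.4 -1.5] [-13.9 -10.4] [38.4  8.7] 35.58916704042538
41 52 1 [-22.   -9.2] [-22.   -9.2] [-22.   -9.2] 51.76272303354252
54 70 28 [-13.   -0.2] [-24.3  -8.7] [-6.5  7.7] 66.99023927556505
5 14 43 [11.6  4.6] [-62.3 -43.4] [69.  53.3] 12.95475580806762
tip [ 326.5   51.8 1432.1] 1331.3668375375175
scene 1008 1684 [636.    2.1  74.3] [-0.486  0.112  0.867] tilt 29.918797811432395 az -12.964635558404348
rect ((-11.23647689819336, 1.4045181274414062), (109.58238220214844, 147.0814666748047), 89.6846923828125)
10 36 99 [-17.3   0.1] [-25.5  -8.4] [28.8 11.2] 35.756808300808935
41 52 27 [-20.9   0.9] [-26.4  -4.8] [-16.3   8.8] 51.651017466088696
54 70 40 [-19.5   0.4] [-26.5  -8. ] [-14.2  11.6] 66.78120741616918
5 14 50 [-15.8   0.8] [-25.   -8.2] [29.8 10.2] 13.971286619295629
tip [1150.9 -250.8  781.4] 334.2576177212176
```

```bash
cat > fx.py <<'E'
from h import *
def frame(az,foot):
    a=np.radians(az);c,sn=np.cos(np.radians(30)),.5
    ex=np.array([c*np.cos(a),c*np.sin(a),sn]);n=np.array([-sn*np.cos(a),-sn*np.sin(a),c])
    return np.array(foot),np.c_[ex,np.cross(n,ex),n]
E
cat > ov.py <<'E'
from fx import *
import sys
az,x,y=map(float,sys.argv[1:4]);f,F=frame(az,[x,y,62])
pl=[]
for k,(ox,oy,w,h,sc) in{"scene":(265,205,100,90,6),"top":(285,140,80,70,6)}.items():
    d=load(k+"0.npz");im=cv2.resize(d["img"][oy:oy+h,ox:ox+w,::-1],None,fx=sc,fy=sc,interpolation=cv2.INTER_CUBIC)
    def L(A,B,col=(0,0,255)):
        p=proj(d,f+np.array([A,B])@F.T);p=((p-[ox,oy]+.5)*sc).astype(int);cv2.line(im,tuple(map(int,p[0])),tuple(map(int,p[1])),col,1)
    c=[(-60,-55,0),(85,-55,0),(85,55,0),(-60,55,0)]
    for i in range(4):L(c[i],c[(i+1)%4])
    L((0,0,0),(0,0,66),(0,160,0));L((50,0,0),(50,0,15),(255,0,0))
    for r,z in((10,57),(10,37),(7,46)):
        for a in np.arange(0,6.28,.3):L((r*np.cos(a),r*np.sin(a),z),(r*np.cos(a+.3),r*np.sin(a+.3),z),(0,160,0))
    cv2.imwrite(f"pics/ov_{k}_{sys.argv[4]}.png",im)
E
python3 ov.py -13.5 616.3 8.1 a
```

```text
(no output)
```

View pics/ov_scene_a.png

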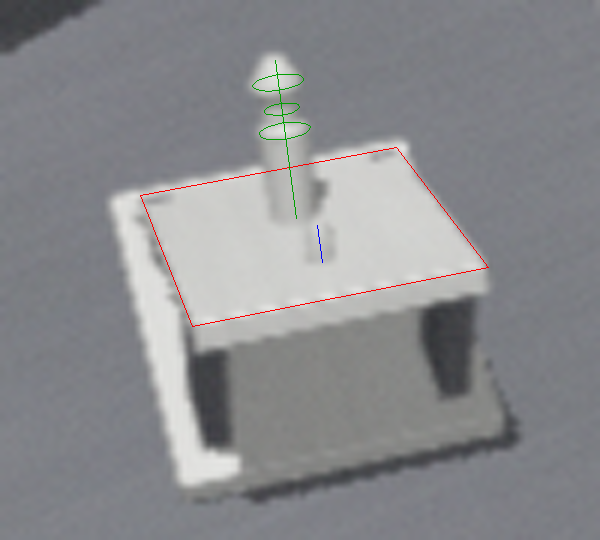

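View pics/ov_top_a.png

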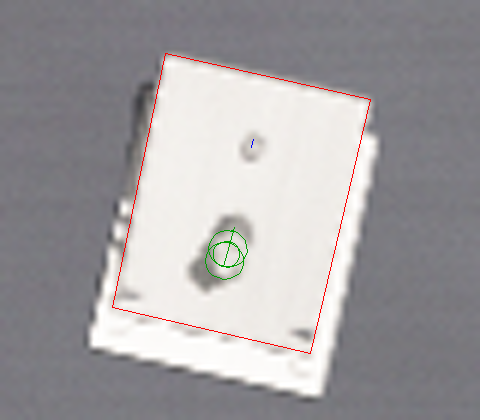

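>>> send_rows(
  rows=[
    [0, -35, -17.5, 0],
    [0, -35, -17.5, 0],
    [0, -35, -17.5, 0],
    [0, -35, -17.5, 0],
    [0, -35, -17.5, 0],
    [0, -35, -17.5, 0],
    [0, -35, -17.5, 0],
    [0, -35, -17.5, 0],
    [0, -35, -17.5, 0],
    [0, -35, -17.5, 0],
  ],
  fingers=1,
)

```text
t: 0.93
ee_pos: [491.8, 288.3, 218.3]
orientation: [-0.947, 1.361, 0.948]
ft_force: [0.1, 1.0, 0.3]
width: 87.8
```

```bash
cat > go.py <<'E'
from h import *
from workcell import ctrl
import sys
# usage: x y z [az of tool z]
def rep(tgt=None,az=None):
    o=ctrl.get_obs();M=R.from_rotvec(o["orientation"]).as_matrix();p=o["ee_pos"]
    print("t",o["t"].round(2),"p",p.round(1),"toolx",M[:,0].round(3),"toolz az",np.degrees(np.arctan2(M[1,2],M[0,2])).round(2),"F",o["ft_force"].round(1),"M",o["moment"].round(2),"w",round(float(o["width"]),1),"q5",o["qpos"][5].round(2))
    if tgt is not None: print("tool delta",(M.T@(np.array(tgt)-p)).round(1))
    return o,M
if __name__=="__main__": rep(list(map(float,sys.argv[1:4])) if len(sys.argv)>3 else None)
E
python3 go.py 512.7 271 11.5
```

```text
Traceback (most recent call last):
  File "go.py", line 10, in <module>
    if __name__=="__main__": rep(list(map(float,sys.argv[1:4])) if len(sys.argv)>3 else None)
                             ~~~^^^^^^^^^^^^^^^^^^^^^^^^^^^^^^^^^^^^^^^^^^^^^^^^^^^^^^^^^^^^^
  File "go.py", line 7, in rep
    print("t",o["t"].round(2),"p",p.round(1),"toolx",M[:,0].round(3),"toolz az",np.degrees(np.arctan2(M[1,2],M[0,2])).round(2),"F",o["ft_force"].round(1),"M",o["moment"].round(2),"w",round(float(o["width"]),1),"q5",o["qpos"][5].round(2))
              ^^^^^^^^^^^^
AttributeError: 'float' object has no attribute 'round'
```

```bash
sed -i 's/o\["t"\].round(2)/round(float(o["t"]),2)/' go.py; python3 go.py 512.7 271 11.5
```

```text
t 0.93 p [491.8 288.3 218.3] toolx [-0.005 -0.003 -1.   ] toolz az 69.86 F [0.1 1.  0.3] M [ 0.   -0.07  0.02] w 87.8 q5 -0.71
tool delta [206.7 -26.4  -8.1]
```

>>> send_rows(
  rows=[
    [20, -13, -4, 0.013],
    [30, -13, -4, 0],
    [35, 0, 0, 0],
    [35, 0, 0, 0],
    [25, 0, 0, 0],
    [10, 0, 0, 0],
    [0, 0, 0, 0],
  ],
)

```text
t: 1.52
ee_pos: [522.5, 262.6, 58.8]
orientation: [-0.929, 1.363, 0.925]
ft_force: [0.3, 0.1, 0.5]
width: 88.0
```

```bash
python3 go.py 512.7 271 11.5
```

```text
t 1.52 p [522.5 262.6  58.8] toolx [ 0.002 -0.001 -1.   ] toolz az 68.39 F [0.3 0.1 0.5] M [-0. -0.  0.] w 88.0 q5 -0.75
tool delta [47.2 12.3  4.2]
```

>>> send_rows(
  rows=[
    [10, 6, 2, -0.006],
    [14, 6, 2, -0.006],
    [12, 0, 0, 0],
    [8, 0, 0, 0],
    [0, 0, 0, 0],
    [0, 0, 0, 0],
  ],
)

```text
t: 2.02
ee_pos: [514.6, 274.0, 16.3]
orientation: [-0.94, 1.351, 0.935]
ft_force: [-0.1, -0.3, -0.7]
width: 87.8
```

```bash
python3 go.py 512.7 271 11.5
```

```text
t 2.02 p [514.6 274.   16.3] toolx [ 0.008  0.002 -1.   ] toolz az 69.24 F [-0.1 -0.3 -0.7] M [-0.02 -0.02  0.05] w 87.8 q5 -0.74
tool delta [ 4.8  0.8 -3.5]
```

>>> send_rows(
  rows=[
    [2.5, 0.5, -2, 0],
    [2.5, 0.5, -1.5, 0],
    [0, 0, 0, 0],
    [0, 0, 0, 0],
  ],
)

```text
t: 2.35
ee_pos: [514.0, 271.4, 13.1]
orientation: [-0.939, 1.348, 0.934]
ft_force: [-0.5, 0.4, 0.6]
width: 87.6
```

>>> send_rows(
  rows=[
    [0, 0, 0, 0],
    [0, 0, 0, 0],
    [0, 0, 0, 0],
    [0, 0, 0, 0],
    [0, 0, 0, 0],
    [0, 0, 0, 0],
  ],
  fingers=0,
)

```text
t: 2.85
ee_pos: [514.8, 271.4, 14.1]
orientation: [-0.939, 1.346, 0.933]
ft_force: [-0.3, -0.1, 0.8]
width: 51.4
```

```bash
python3 go.py 512.7 271 11.5
```

```text
t 2.85 p [514.8 271.4  14.1] toolx [ 0.013  0.004 -1.   ] toolz az 69.2 F [-0.3 -0.1  0.8] M [-0.02  0.07  0.03] w 51.4 q5 -0.74
tool delta [ 2.5  1.9 -1.2]
```

>>> send_rows(
  rows=[
    [2.5, 1.5, -1, 0],
    [0, 0, 0, 0],
    [0, 0, 0, 0],
    [0, 0, 0, 0],
  ],
  fingers=0,
)

```text
t: 3.18
ee_pos: [514.2, 271.5, 12.5]
orientation: [-0.939, 1.343, 0.932]
ft_force: [1.1, -0.2, 2.1]
width: 46.3
```

```bash
python3 go.py 512.7 271 11.5
```

```text
t 3.18 p [514.2 271.5  12.5] toolx [ 0.015  0.005 -1.   ] toolz az 69.22 F [ 1.1 -0.2  2.1] M [-0.3   0.07 -0.05] w 46.3 q5 -0.74
tool delta [ 1.   1.2 -1. ]
```

>>> send_rows(
  rows=[
    [-10, 0, 0, 0],
    [-20, 0, 0, 0],
    [-30, 0, 0, 0],
    [-30, 0, 0, 0],
    [-30, 0, 0, 0],
    [-15, 0, 0, 0],
    [0, 0, 0, 0],
    [0, 0, 0, 0],
  ],
)

```text
t: 3.85
ee_pos: [505.1, 267.7, 148.9]
orientation: [-0.939, 1.361, 0.937]
ft_force: [-1.0, -0.0, -6.0]
width: 46.0
```

```bash
cat > pic.py <<'E'
from h import *
from workcell import ctrl
import sys
name=sys.argv[1];b=[int(v) for v in sys.argv[2:]] # scene x y w h ; top x y w h
o=[]
for i,n in enumerate(("scene","top")):
    d=ctrl.get_image(n);np.savez(f"{n}_{name}.npz",**d)
    x,y,w,h=b[4*i:4*i+4];o.append(cv2.resize(d["img"][y:y+h,x:x+w,::-1],(400,400*h//w),interpolation=cv2.INTER_CUBIC))
H=max(a.shape[0] for a in o);o=[cv2.copyMakeBorder(a,0,H-a.shape[0],0,0,0) for a in o]
cv2.imwrite(f"pics/{name}.png",np.hstack(o))
E
python3 go.py; python3 pic.py p1 320 80 120 120 190 150 100 100
```

```text
t 3.85 p [505.1 267.7 148.9] toolx [-0.001 -0.002 -1.   ] toolz az 69.21 F [-1. -0. -6.] M [-0.05 -0.05  0.02] w 46.0 q5 -0.74
```

View pics/p1.png

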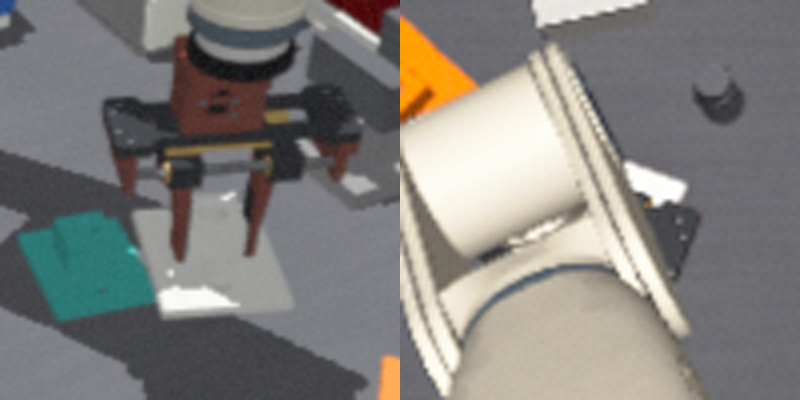

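```bash
cat > ptilt.py <<'E'
from h import *
import sys
def tilt(f,x0,y0,x1,y1,zl,zh,thr=135):
    d=load(f);P=pts(d)[y0:y1,x0:x1];im=d["img"][y0:y1,x0:x1].astype(int)
    m=(im.max(-1)-im.min(-1)<25)&(im.min(-1)>thr)&(P[...,2]>zl)&(P[...,2]<zh)
    q=P[m];rng=np.random.default_rng(0);best=0
    for _ in range(600):
        a=q[rng.choice(len(q),3,False)];n=np.cross(a[1]-a[0],a[2]-a[0]);l=np.linalg.norm(n)
        if l<100 or abs(n[2])/l<.75: continue
        k=abs((q-a[0])@n/l)<1.5
        if k.sum()>best:best=k.sum();K=k
    c=q[K].mean(0);n=np.linalg.svd(q[K]-c)[2][2];n*=np.sign(n[2])
    print("n",n.round(3),"c",c.round(1),best,len(q),"tilt deg",np.degrees(np.arccos(n[2])).round(1),"uphill az",np.degrees(np.arctan2(-n[1],-n[0])).round(1),"face pts z",q[K][:,2].min().round(0),q[K][:,2].max().round(0))
    return c,n,q[K]
if __name__=="__main__": tilt(sys.argv[1],*[float(v) if i>3 else int(v) for i,v in enumerate(sys.argv[2:8])])
E
python3 ptilt.py scene_p1.npz 350 130 412 180 60 190
```

```text
n [0.018 0.012 1.   ] c [523.9 254.4 143.6] 556 1108 tilt deg 1.2 uphill az -146.9 face pts z 141.0 146.0
```

>>> send_rows(
  rows=[
    [0, 0, 0, -0.064],
    [0, 0, 0, -0.063],
    [0, 0, 0, 0],
  ],
)

```text
t: 4.2
ee_pos: [501.8, 266.0, 142.8]
orientation: [-1.038, 1.322, 1.04]
ft_force: [0.6, 0.2, -5.6]
width: 46.2
```

```bash
python3 go.py 531.7 28.4 149
```

```text
t 4.2 p [501.8 266.  142.8] toolx [-0.01  -0.007 -1.   ] toolz az 76.77 F [ 0.6  0.2 -5.6] M [-0.02 -0.04  0.  ] w 46.2 q5 -0.87
tool delta [  -4.9  -83.5 -224.5]
```

>>> send_rows(
  rows=[
    [-3, -8, -20, 0],
    [-2, -10, -28, 0],
    [-2, -10, -28, 0],
    [-2, -10, -28, 0],
    [-2, -10, -28, 0],
    [-2, -10, -26, 0],
    [-2, -8, -20, 0],
    [-2, -4, -10, 0],
    [-2, 0, 0, 0],
    [-2, 0, 0, 0],
  ],
)

```text
t: 5.03
ee_pos: [518.9, 58.3, 151.4]
orientation: [-1.02, 1.35, 1.04]
ft_force: [-0.5, -0.0, -5.9]
width: 46.1
```

```bash
python3 go.py 531.7 28.4 145
```

```text
t 5.03 p [518.9  58.3 151.4] toolx [-0.033 -0.011 -0.999] toolz az 75.87 F [-0.5 -0.  -5.9] M [ 0.03 -0.05  0.01] w 46.1 q5 -1.22
tool delta [  6.3 -19.9 -25.7]
```

>>> send_rows(
  rows=[
    [0, -7, -9, -0.005],
    [0, -7, -9, -0.005],
    [0, -3, -5, 0],
    [-1, 0, 0, 0],
    [-1, 0, 0, 0],
  ],
)

```text
t: 5.45
ee_pos: [530.8, 32.2, 152.3]
orientation: [-1.029, 1.346, 1.052]
ft_force: [-1.2, -0.6, -6.4]
width: 45.9
```

```bash
python3 go.py 531.7 28.4 145;python3 pic.py p2 250 120 150 150 260 120 120 120; python3 ptilt.py scene_p2.npz 270 170 360 240 110 170
```

```text
t 5.45 p [530.8  32.2 152.3] toolx [-0.035 -0.011 -0.999] toolz az 76.62 F [-1.2 -0.6 -6.4] M [ 0.06 -0.1  -0.01] w 45.9 q5 -1.29
tool delta [ 7.3 -2.  -3.3]
n [0.05  0.021 0.999] c [549.8  20.4 146.7] 735 1183 tilt deg 3.1 uphill az -157.8 face pts z 142.0 153.0
```

View pics/p2.png

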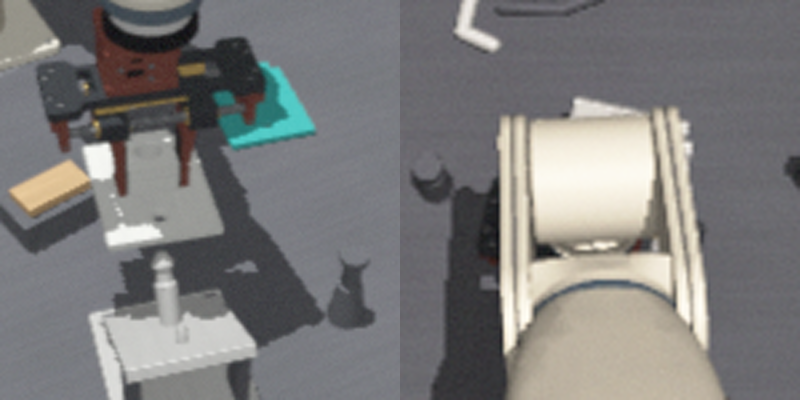

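>>> send_rows(
  rows=[
    [4, -1, -2, 0],
    [5, -1, -1, 0],
    [4, 0, 0, 0],
    [3, 0, 0, 0],
    [0, 0, 0, 0],
  ],
)

```text
t: 5.97
ee_pos: [531.5, 29.6, 135.1]
orientation: [-1.031, 1.344, 1.052]
ft_force: [0.7, 0.1, -2.2]
width: 46.1
```

```bash
python3 go.py 531.7 28.4 132
```

```text
t 5.97 p [531.5  29.6 135.1] toolx [-0.034 -0.01  -0.999] toolz az 76.71 F [ 0.7  0.1 -2.2] M [-0.07 -0.35 -0.04] w 46.1 q5 -1.29
tool delta [ 3.1 -0.6 -1.1]
```

>>> send_rows(
  rows=[
    [3, 0.5, -0.5, 0],
    [3, 0.5, 0, 0],
    [3, 0.7, 0, 0],
    [3, 0.7, 0, 0],
    [0, 0, 0, 0],
  ],
)

```text
t: 6.38
ee_pos: [527.5, 30.0, 123.6]
orientation: [-1.03, 1.345, 1.053]
ft_force: [-1.9, -1.1, -0.5]
width: 46.1
```

```bash
python3 go.py 527.8 29.3 117;python3 pic.py p3 250 120 150 150 260 120 120 120; python3 ptilt.py scene_p3.npz 270 170 360 240 90 170
```

```text
t 6.38 p [527.5  30.  123.6] toolx [-0.035 -0.01  -0.999] toolz az 76.72 F [-1.9 -1.1 -0.5] M [-0.03  0.15 -0.06] w 46.1 q5 -1.29
tool delta [ 6.6 -0.6 -0.5]
n [-0.15   0.055  0.987] c [551.1  18.5 122.8] 648 1267 tilt deg 9.2 uphill az -20.2 face pts z 108.0 131.0
```

View pics/p3.png

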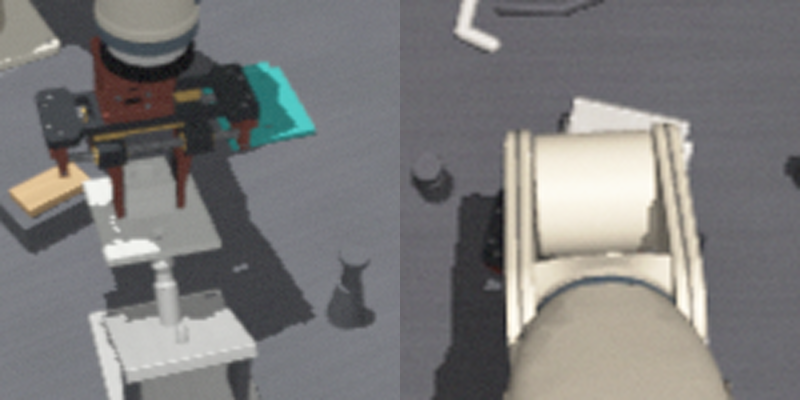

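>>> send_rows(
  rows=[
    [3, 0.5, 0, 0],
    [3, 0.5, 0, 0],
    [3, 0.5, 0, 0],
    [3, 0.5, 0, 0],
    [3, 0.5, 0, 0],
    [3, 0.5, 0, 0],
    [0, 0, 0, 0],
  ],
)

```text
t: 7.07
ee_pos: [524.6, 30.4, 104.5]
orientation: [-1.031, 1.343, 1.052]
ft_force: [-4.2, -0.1, 1.8]
width: 45.8
```

```bash
python3 go.py 523.9 30.2 101.5;python3 pic.py p4 250 120 150 150 260 120 120 120; python3 ptilt.py scene_p4.npz 270 170 360 240 70 170
```

```text
t 7.07 p [524.6  30.4 104.5] toolx [-0.033 -0.01  -0.999] toolz az 76.71 F [-4.2 -0.1  1.8] M [-0.03  0.09 -0.02] w 45.8 q5 -1.29
tool delta [ 3.   0.6 -0.3]
n [-0.428  0.115  0.896] c [551.6   8.8 113.7] 255 812 tilt deg 26.3 uphill az -15.0 face pts z 75.0 132.0
```

View pics/p4.png

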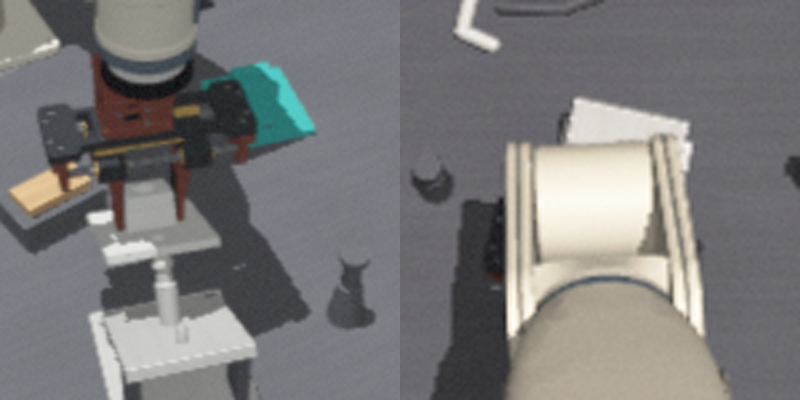

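>>> send_rows(
  rows=[
    [2, 0.3, 0, 0],
    [2.5, 0.3, 0, 0],
    [0, 0, 0, 0],
  ],
)

```text
t: 7.42
ee_pos: [524.5, 30.4, 100.2]
orientation: [-1.032, 1.342, 1.051]
ft_force: [-2.5, -0.3, -0.1]
width: 45.9
```

```bash
python3 go.py 523.9 30.2 101.5;python3 pic.py p5 250 120 150 150 260 120 120 120; python3 ptilt.py scene_p5.npz 270 170 360 240 70 170
```

```text
t 7.42 p [524.5  30.4 100.2] toolx [-0.032 -0.01  -0.999] toolz az 76.71 F [-2.5 -0.3 -0.1] M [-0.06  0.12 -0.02] w 45.9 q5 -1.29
tool delta [-1.3  0.5 -0.4]
n [-0.484  0.138  0.864] c [560.    6.6 116.1] 181 704 tilt deg 30.2 uphill az -16.0 face pts z 70.0 132.0
```

>>> send_rows(
  rows=[
    [-8, 0, 0, 0],
    [-16, 0, 0, 0],
    [-18, 0, 0, 0],
    [-16, -2, 0, 0],
    [-10, -8, 0, 0],
    [-3, -12, -0.5, 0],
    [-2, -12, -0.5, 0],
    [-2, -5, 0, 0],
    [-2, 0, 0, 0],
    [-2, 0, 0, 0],
  ],
)

```text
t: 8.35
ee_pos: [562.9, 21.5, 180.9]
orientation: [-1.028, 1.348, 1.057]
ft_force: [0.0, -0.3, -4.9]
width: 45.4
```

```bash
python3 go.py 575.3 17.6 160;python3 pic.py p6 250 120 150 150 260 120 120 120; python3 ptilt.py scene_p6.npz 270 140 360 240 100 230
```

```text
t 8.35 p [562.9  21.5 180.9] toolx [-0.04  -0.01  -0.999] toolz az 76.74 F [ 0.  -0.3 -4.9] M [ 0.01 -0.03  0.  ] w 45.4 q5 -1.31
tool delta [ 20.4 -13.7  -0.5]
n [-0.478  0.13   0.869] c [592.4   0.8 192.8] 253 737 tilt deg 29.7 uphill az -15.2 face pts z 148.0 212.0
```

View pics/p6.png

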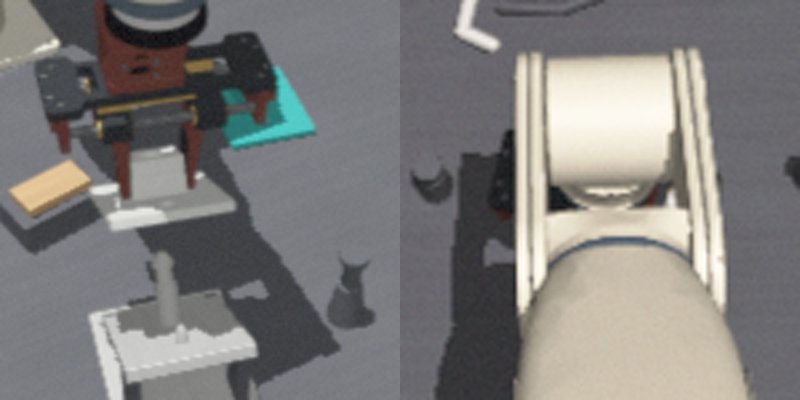

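```bash
cat > pl.py <<'E'
from fx import *
from ptilt import tilt
import sys
from go import rep
def run(f,box,zl,zh,thr=120,px=13.2,pz=31):
    d=load(f);c,n,q=tilt(f,*box,zl,zh,thr)
    o,M=rep()
    piv=o["ee_pos"]-M[:,0]*18.7
    f0,F=frame(-13.5,[616.3,8.1,62])
    P=pts(d)[box[1]:box[3],box[0]:box[2]]
    u=(P-piv)@F
    im=d["img"][box[1]:box[3],box[0]:box[2]].astype(int)
    m=(im.max(-1)-im.min(-1)<30)&(im.min(-1)>100)&(abs(u[...,2]+pz-8)<5)
    w=u[m]; print("plate top pts rel pivot in fixture axes: z med",np.median(w[:,2]).round(1),"(expect",8-pz,") x",np.percentile(w[:,0],[1,99]).round(1),"(exp",-50-px,75-px,") y",np.percentile(w[:,1],[1,99]).round(1),len(w))
    # per x-bin
    for a in range(20,70,6):
        k=(w[:,0]>a)&(w[:,0]<a+6)
        if k.sum()>5: print(a,k.sum(),"y",w[k][:,1].min().round(1),w[k][:,1].max().round(1),"z",np.median(w[k][:,2]).round(1))
    for b in range(-50,50,20):
        k=(w[:,1]>b)&(w[:,1]<b+20)
        if k.sum()>5: print("yb",b,"xmax",np.percentile(w[k][:,0],98).round(1))
    print("pivot in fixture frame",((piv-f0)@F).round(1))
if __name__=="__main__": run(sys.argv[1],[int(v) for v in sys.argv[2:6]],*[float(v) for v in sys.argv[6:8]])
E
python3 pl.py scene_p6.npz 270 140 360 240 100 230
```

```text
n [-0.478  0.129  0.869] c [592.7  10.6 191.5] 437 981 tilt deg 29.7 uphill az -15.1 face pts z 148.0 212.0
t 8.45 p [562.7  21.6 181. ] toolx [-0.039 -0.01  -0.999] toolz az 76.75 F [-0.3 -0.3 -6. ] M [-0.   -0.07 -0.03] w 45.4 q5 -1.31
plate top pts rel pivot in fixture axes: z med -22.7 (expect -23 ) x [-63.6  62.1] (exp -63.2 61.8 ) y [-50.2  49.4] 564
20 35 y -49.6 49.6 z -22.6
26 40 y -49.5 49.8 z -22.6
32 24 y -49.0 45.9 z -22.4
38 35 y -49.3 49.4 z -22.6
44 35 y -47.9 49.4 z -22.7
50 36 y -49.6 50.0 z -22.7
56 125 y -48.5 48.5 z -24.7
62 7 y -31.6 48.0 z -25.5
yb -50 xmax 61.8
yb -30 xmax 61.3
yb -10 xmax 61.3
yb 10 xmax 61.6
yb 30 xmax 61.2
pivot in fixture frame [ 21.6   0.9 146.5]
```

```bash
cat > fg.py <<'E'
from fx import *
from go import rep
import sys
tg=np.array([float(v) for v in sys.argv[1:4]])
o,M=rep();piv=o["ee_pos"]-M[:,0]*18.7
f0,F=frame(-13.5,[616.3,8.1,62])
print("pivot fix",((piv-f0)@F).round(1),"tool delta",(M.T@(f0+F@tg-piv)).round(1),"turn err(az-76.5) see above; per -10n:",(M.T@F[:,2]*-10).round(2), "Ffix",(F.T@o["ft_force"]).round(1))
E
python3 fg.py 13.2 0 108
```

```text
t 8.45 p [562.7  21.6 181. ] toolx [-0.039 -0.01  -0.999] toolz az 76.75 F [-0.3 -0.3 -6. ] M [-0.   -0.07 -0.03] w 45.4 q5 -1.31
pivot fix [ 21.6   0.9 146.5] tool delta [ 37.1 -13.3  -0.3] turn err(az-76.5) see above; per -10n: [ 8.47 -5.31  0.14] Ffix [-3.2 -0.4 -5. ]
```

>>> send_rows(
  rows=[
    [6, -4, 0, 0.003],
    [8, -4, 0, 0],
    [8, -3, 0, 0],
    [7, -2, 0, 0],
    [4, 0, 0, 0],
    [-1, 0, 0, 0],
    [-1, 0, 0, 0],
  ],
)

```text
t: 9.03
ee_pos: [571.9, 18.3, 143.2]
orientation: [-1.024, 1.354, 1.058]
ft_force: [0.1, -0.1, -5.6]
width: 45.3
```

```bash
python3 fg.py 13.2 0 108
```

```text
t 9.03 p [571.9  18.3 143.2] toolx [-0.046 -0.01  -0.999] toolz az 76.59 F [ 0.1 -0.1 -5.6] M [ 0.02 -0.02 -0.02] w 45.3 q5 -1.31
pivot fix [ 1.120e+01 -1.000e-01  1.089e+02] tool delta [-0.4 -2.2  0.1] turn err(az-76.5) see above; per -10n: [ 8.44 -5.36  0.17] Ffix [-2.7 -0.1 -4.9]
```

>>> send_rows(
  rows=[
    [0, -2, 0, 0],
    [-0.5, 0, 0, 0],
  ],
)

```text
t: 9.2
ee_pos: [573.9, 17.8, 143.5]
orientation: [-1.024, 1.355, 1.059]
ft_force: [0.3, 0.4, -5.3]
width: 46.1
```

```bash
python3 pic.py p7 260 160 100 100 260 120 120 120;python3 pl.py scene_p7.npz 270 160 360 245 90 200; python3 fg.py 13.2 0 98
```

```text
n [-0.475  0.128  0.871] c [603.    6.3 153.7] 465 1018 tilt deg 29.5 uphill az -15.1 face pts z 111.0 174.0
t 9.3 p [573.7  17.9 143.8] toolx [-0.046 -0.01  -0.999] toolz az 76.6 F [-0.1  0.3 -4.8] M [-0.06 -0.1   0.06] w 45.6 q5 -1.31
plate top pts rel pivot in fixture axes: z med -22.9 (expect -23 ) x [-220.1   62.2] (exp -63.2 61.8 ) y [-49.9  48.5] 623
20 41 y -48.0 50.2 z -23.1
26 36 y -49.6 46.4 z -23.2
32 33 y -44.9 47.8 z -23.0
38 32 y -49.0 48.5 z -22.9
44 42 y -49.5 48.6 z -22.9
50 38 y -47.8 50.8 z -23.1
56 119 y -49.2 50.5 z -24.9
62 8 y -25.9 42.6 z -25.4
yb -50 xmax 61.3
yb -30 xmax 60.8
yb -10 xmax 62.4
yb 10 xmax 61.1
yb 30 xmax 61.3
pivot in fixture frame [ 13.1  -0.  108.5]
t 9.3 p [573.7  17.9 143.8] toolx [-0.046 -0.01  -0.999] toolz az 76.6 F [-0.1  0.3 -4.8] M [-0.06 -0.1   0.06] w 45.6 q5 -1.31
pivot fix [ 13.1  -0.  108.5] tool delta [ 8.8 -5.7  0.2] turn err(az-76.5) see above; per -10n: [ 8.44 -5.36  0.17] Ffix [-2.5  0.2 -4.1]
```

View pics/p7.png

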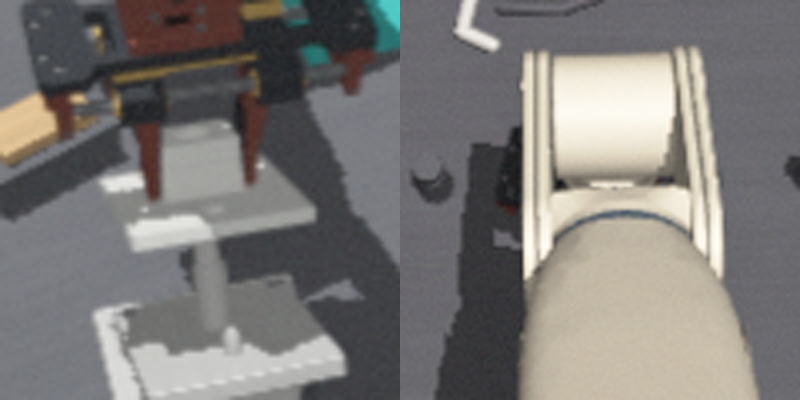

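>>> send_rows(
  rows=[
    [3.8, -2.3, 0, 0],
    [3.8, -2.3, 0, 0],
    [3.8, -2.3, 0, 0],
    [3.8, -2.3, 0, 0],
    [0, 0, 0, 0],
  ],
)

```text
t: 9.72
ee_pos: [583.6, 15.4, 127.8]
orientation: [-1.025, 1.352, 1.057]
ft_force: [0.2, -0.8, -4.9]
width: 45.4
```

```bash
python3 fg.py 13.2 0 82
```

```text
t 9.72 p [583.6  15.4 127.8] toolx [-0.043 -0.01  -0.999] toolz az 76.61 F [ 0.2 -0.8 -4.9] M [ 0.03 -0.01  0.03] w 45.4 q5 -1.32
pivot fix [13.9 -0.1 89.6] tool delta [ 6.8 -3.5  0.3] turn err(az-76.5) see above; per -10n: [ 8.45 -5.34  0.16] Ffix [-2.1 -0.7 -4.4]
```

>>> send_rows(
  rows=[
    [3.8, -1.8, 0, 0],
    [3.8, -1.8, 0, 0],
    [3.8, -2.1, 0, 0],
    [0, 0, 0, 0],
  ],
)

```text
t: 10.05
ee_pos: [589.1, 13.8, 114.5]
orientation: [-1.025, 1.353, 1.057]
ft_force: [0.6, -1.5, -5.9]
width: 45.9
```

```bash
python3 fg.py 13.2 0 64
```

```text
t 10.05 p [589.1  13.8 114.5] toolx [-0.044 -0.01  -0.999] toolz az 76.6 F [ 0.6 -1.5 -5.9] M [-0.   -0.15 -0.05] w 45.9 q5 -1.32
pivot fix [12.2 -0.4 75.1] tool delta [ 8.8 -6.8  0.6] turn err(az-76.5) see above; per -10n: [ 8.45 -5.35  0.16] Ffix [-2.1 -1.3 -5.6]
```

>>> send_rows(
  rows=[
    [3.2, -2.8, 0.2, 0],
    [3.4, -2.4, 0.2, 0],
    [3.4, -2.2, 0, 0],
    [0, 0, 0, 0],
  ],
)

```text
t: 10.38
ee_pos: [596.7, 12.2, 102.9]
orientation: [-1.024, 1.353, 1.058]
ft_force: [-0.3, -0.0, -5.1]
width: 46.0
```

```bash
python3 fg.py 13.2 0 53
```

```text
t 10.38 p [596.7  12.2 102.9] toolx [-0.044 -0.01  -0.999] toolz az 76.6 F [-0.3 -0.  -5.1] M [-0.02 -0.03 -0.01] w 46.0 q5 -1.32
pivot fix [13.2 -0.2 61.2] tool delta [ 6.9 -4.4  0.3] turn err(az-76.5) see above; per -10n: [ 8.45 -5.35  0.16] Ffix [-2.8 -0.1 -4.3]
```

>>> send_rows(
  rows=[
    [3.5, -2.1, 0, 0],
    [3.5, -2.1, 0, 0],
    [3.5, -2.1, 0, 0],
    [0, 0, 0, 0],
  ],
)

```text
t: 10.72
ee_pos: [603.1, 10.5, 91.0]
orientation: [-1.025, 1.353, 1.058]
ft_force: [-0.2, -0.4, -6.0]
width: 45.9
```

```bash
python3 fg.py 13.2 0 35
```

```text
t 10.72 p [603.1  10.5  91. ] toolx [-0.044 -0.01  -0.999] toolz az 76.61 F [-0.2 -0.4 -6. ] M [ 0.05 -0.08  0.03] w 45.9 q5 -1.33
pivot fix [12.9 -0.4 47.6] tool delta [10.5 -7.   0.6] turn err(az-76.5) see above; per -10n: [ 8.45 -5.35  0.16] Ffix [-3.1 -0.5 -5.2]
```

>>> send_rows(
  rows=[
    [3.2, -2.3, 0.2, 0],
    [3.2, -2.1, 0.2, 0],
    [3.2, -2.1, 0, 0],
    [0, 0, 0, 0],
  ],
)

```text
t: 11.05
ee_pos: [609.8, 9.1, 80.0]
orientation: [-1.025, 1.353, 1.058]
ft_force: [-0.4, -0.1, -5.5]
width: 45.7
```

```bash
python3 fg.py 13.2 0 31
```

```text
t 11.05 p [609.8   9.1  80. ] toolx [-0.044 -0.01  -0.999] toolz az 76.6 F [-0.4 -0.1 -5.5] M [-0.1  -0.03  0.  ] w 45.7 q5 -1.33
pivot fix [13.3 -0.2 34.7] tool delta [ 3.2 -1.9  0.3] turn err(az-76.5) see above; per -10n: [ 8.45 -5.35  0.16] Ffix [-3.1 -0.1 -4.6]
```

Beautifully on axis. Now seat and press gently.

>>> send_rows(
  rows=[
    [2.5, -1.5, 0.2, 0],
    [2.5, -1.5, 0, 0],
    [2, -1, 0, 0],
    [0, 0, 0, 0],
  ],
)

```text
t: 11.38
ee_pos: [611.4, 8.5, 77.7]
orientation: [-1.021, 1.357, 1.061]
ft_force: [1.0, -0.1, -5.7]
width: 46.2
```

```bash
python3 fg.py 13.2 0 31;python3 pic.py p8 270 180 90 90 260 120 120 120;python3 pl.py scene_p8.npz 270 190 360 265 60 140 |tail -12
```

```text
t 11.38 p [611.4   8.5  77.7] toolx [-0.05  -0.008 -0.999] toolz az 76.55 F [ 1.  -0.1 -5.7] M [-0.   -0.1   0.02] w 46.2 q5 -1.33
pivot fix [13.8 -0.4 31.8] tool delta [1.  0.1 0.4] turn err(az-76.5) see above; per -10n: [ 8.42 -5.4   0.17] Ffix [-2.   0.2 -5.5]
26 39 y -49.4 49.9 z -21.9
32 50 y -49.1 48.2 z -21.9
38 49 y -49.0 48.4 z -21.9
44 47 y -49.0 49.3 z -22.2
50 40 y -45.2 50.5 z -22.1
56 143 y -48.9 50.7 z -24.3
yb -50 xmax 60.2
yb -30 xmax 61.0
yb -10 xmax 60.5
yb 10 xmax 59.9
yb 30 xmax 60.4
pivot in fixture frame [14.  -0.4 31.2]
```

View pics/p8.png

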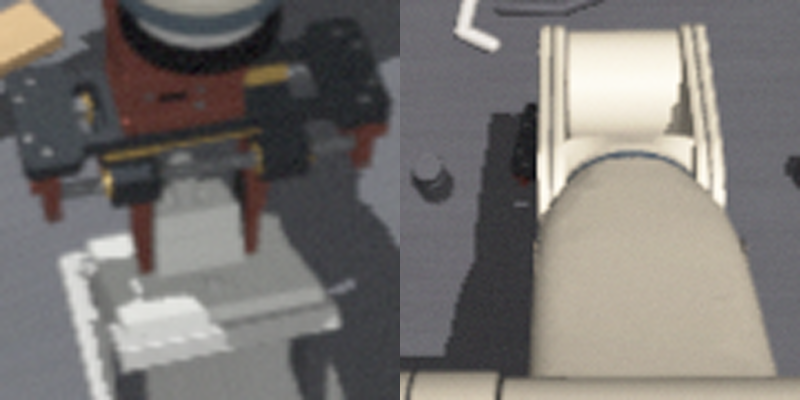

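>>> send_rows(
  rows=[
    [2.5, -1, 0.2, 0],
    [3, -1, 0.2, 0],
    [3, -1, 0, 0],
  ],
)

```text
t: 11.73
ee_pos: [612.0, 8.2, 76.9]
orientation: [-1.017, 1.361, 1.064]
ft_force: [-15.8, 1.2, 29.9]
width: 46.0
```

```bash
python3 fg.py 13.2 0 31
```

```text
t 11.73 p [612.    8.2  76.9] toolx [-0.055 -0.008 -0.998] toolz az 76.48 F [-15.8   1.2  29.9] M [ 1.12  2.29 -0.07] w 46.0 q5 -1.33
pivot fix [13.9 -0.5 30.7] tool delta [0.1 0.8 0.5] turn err(az-76.5) see above; per -10n: [ 8.39 -5.44  0.18] Ffix [ 1.4 -2.5 33.7]
```

>>> send_rows(
  rows=[
    [0, 0, 0, 0],
    [0, 0, 0, 0],
    [0, 0, 0, 0],
    [0, 0, 0, 0],
    [0, 0, 0, 0],
  ],
  fingers=1,
)

```text
t: 12.15
ee_pos: [615.1, 8.0, 79.9]
orientation: [-1.02, 1.356, 1.059]
ft_force: [-0.5, -0.1, 1.6]
width: 75.7
```

```bash
python3 fg.py 13.2 0 31
```

```text
t 12.15 p [615.1   8.   79.9] toolx [-0.048 -0.008 -0.999] toolz az 76.48 F [-0.5 -0.1  1.6] M [-0.09  0.18  0.02] w 75.7 q5 -1.33
pivot fix [18.  -0.1 31.8] tool delta [3.3 3.6 0.1] turn err(az-76.5) see above; per -10n: [ 8.43 -5.38  0.17] Ffix [ 0.4 -0.2  1.6]
```

>>> send_rows(
  rows=[
    [-10, 0, 0, 0],
    [-25, 0, 0, 0],
    [-35, 0, 0, 0],
    [-35, 0, 0, 0],
    [-30, 10, -10, 0],
    [-10, 20, -25, 0],
    [0, 25, -30, 0],
    [0, 25, -30, 0],
    [0, 20, -25, 0],
    [0, 10, -10, 0],
  ],
)

```text
t: 12.98
ee_pos: [485.2, -92.6, 242.3]
orientation: [-1.028, 1.351, 1.06]
ft_force: [-0.4, 0.3, 0.7]
width: 87.8
```

```bash
python3 fg.py 13.2 0 31; python3 pic.py p9 265 190 90 90 285 140 80 80
python3 - <<'E'
from fx import *
f0,F=frame(-13.5,[616.3,8.1,62])
for n,b in(("scene_p9",(270,195,355,275)),("top_p9",(290,145,355,210))):
    d=load(n+".npz");x0,y0,x1,y1=b;P=(pts(d)[y0:y1,x0:x1]-f0)@F;im=d["img"][y0:y1,x0:x1].astype(int)
    for nm,lo,hi in(("top",5,11),("bosstop",37,43)):
        w=P[(P[...,2]>lo)&(P[...,2]<hi)&(abs(P[...,0])<110)&(abs(P[...,1])<90)]
        print(n,nm,len(w),"z",np.median(w[:,2]).round(1),"xyz tilt",np.linalg.lstsq(np.c_[w[:,:2],np.ones(len(w))],w[:,2],rcond=None)[0].round(3),cv2.minAreaRect(w[:,:2].astype(np.float32)),"x",np.percentile(w[:,0],[1,99]).round(1),"y",np.percentile(w[:,1],[1,99]).round(1))
s=load("scene0.npz");t=load("top0.npz")
for n,d,b in(("scene",s,(160,230,205,285)),("top",t,(395,198,432,242))):
    x0,y0,x1,y1=b;P=pts(d)[y0:y1,x0:x1];im=d["img"][y0:y1,x0:x1].astype(int)
    m=(im.min(-1)>140)
    q=P[m&(P[...,2]>2)&(P[...,2]<30)]
    l=P[m&(P[...,2]>17)&(P[...,2]<26)]; g=P[m&(P[...,2]>2)&(P[...,2]<12)]
    print(n,"all",cv2.minAreaRect(q[:,:2].astype(np.float32)),"lug",len(l),l.mean(0),cv2.minAreaRect(l[:,:2].astype(np.float32)))
    print(" legs",len(g),cv2.minAreaRect(g[:,:2].astype(np.float32)))
E
```

```text
t 12.98 p [485.2 -92.6 242.3] toolx [-0.043 -0.01  -0.999] toolz az 76.81 F [-0.4  0.3  0.7] M [ 0.05 -0.01  0.04] w 87.8 q5 -1.53
pivot fix [  10.1 -128.2  223.9] tool delta [ 158.9 -106.2  130.8] turn err(az-76.5) see above; per -10n: [ 8.45 -5.34  0.14] Ffix [-0.   0.2  0.8]
scene_p9 top 686 z 8.9 xyz tilt [-1.400e-02  3.000e-03  9.202e+00] ((12.626827239990234, -0.01576995849609375), (128.83868408203125, 100.078369140625), 0.6659995913505554) x [-47.4  75.7] y [-49.7  49.4]
scene_p9 bosstop 143 z 40.9 xyz tilt [-3.0000e-02  4.0000e-03  4.0657e+01] ((-0.8395881652832031, -0.2707691192626953), (49.91379165649414, 46.121768951416016), 0.8963051438331604) x [-24.3  23.8] y [-23.2  22.6]
top_p9 top 524 z 8.9 xyz tilt [-2.000e-03 -3.000e-03  8.694e+00] ((12.302230834960938, 1.6247673034667969), (107.91803741455078, 142.61000061035156), 89.44355010986328) x [-56.2  80.5] y [-49.6  52.2]
top_p9 bosstop 102 z 41.0 xyz tilt [-3.400e-02 -7.000e-03  4.073e+01] ((-1.6266403198242188, -0.216522216796875), (46.451839447021484, 46.11294937133789), 0.07641605287790298) x [-24.4  21.6] y [-22.6  22.5]
scene all ((471.1661071777344, -278.12310791015625), (38.51741027832031, 119.4298324584961), 58.222984313964844) lug 77 [ 451.58598414 -259.79477335   21.09796239] ((451.7841796875, -259.1675109863281), (20.312023162841797, 32.59809494018555), 54.0673828125)
 legs 246 ((471.1661071777344, -278.12310791015625), (38.51741027832031, 119.4298324584961), 58.222984313964844)
top all ((477.8951110839844, -281.4559326171875), (36.57038497924805, 101.26361083984375), 58.946678161621094) lug 45 [ 448.76437797 -259.55664285   22.47359063] ((448.99383544921875, -259.2333679199219), (20.23996353149414, 28.785320281982422), 56.7308349609375)
 legs 140 ((479.9420471191406, -282.6884460449219), (36.57038497924805, 96.4848861694336), 58.946678161621094)
```

View pics/p9.png

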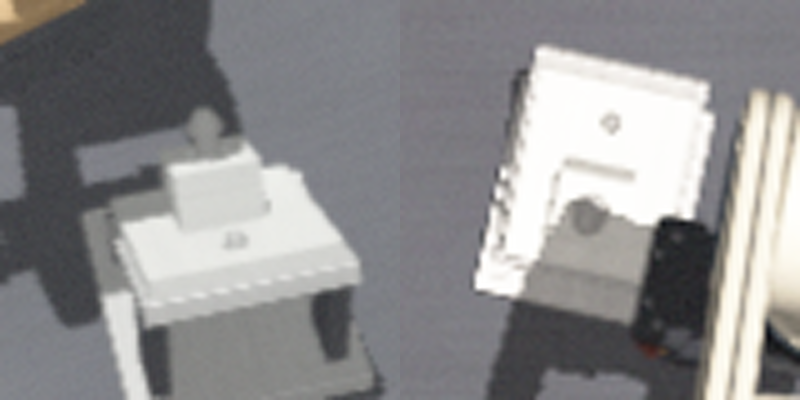

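```bash
python3 - <<'E'
from h import *
s=load("scene0.npz");t=load("top0.npz")
L=np.array([450.3,-259.4])
for n,d,b in(("scene",s,(160,230,205,285)),("top",t,(395,198,432,242))):
    x0,y0,x1,y1=b;g=np.mgrid[y0:y1,x0:x1];im=d["img"][y0:y1,x0:x1].astype(int)
    m=(im.min(-1)>140)
    # cast rays to z=8 (top of legs)
    v,u=g;p=np.array([ray(d,a,c,6)[:2] for a,c in zip(u[m],v[m])])
    for az in(-31.5,):
        a=np.radians(az);e=np.array([np.cos(a),np.sin(a)]);w=np.array([-e[1],e[0]])
        q=np.c_[(p-L)@e,(p-L)@w]
        for lo in range(-18,96,6):
            k=(q[:,0]>=lo)&(q[:,0]<lo+6)
            if k.any(): print(n,lo,k.sum(),"y min/max/mid",q[k,1].min().round(1),q[k,1].max().round(1),((q[k,1].min()+q[k,1].max())/2).round(1))
E
```

```text
scene -18 17 y min/max/mid -19.9 3.0 -8.4
scene -12 16 y min/max/mid -20.4 2.5 -9.0
scene -6 16 y min/max/mid -20.8 1.9 -9.5
scene 0 16 y min/max/mid -19.8 1.3 -9.3
scene 6 8 y min/max/mid -19.3 -0.2 -9.7
scene 12 26 y min/max/mid -19.7 13.6 -3.1
scene 18 26 y min/max/mid -18.7 12.0 -3.4
scene 24 28 y min/max/mid -19.2 13.9 -2.7
scene 30 28 y min/max/mid -19.7 13.3 -3.2
scene 36 28 y min/max/mid -20.1 12.7 -3.7
scene 42 28 y min/max/mid -20.6 12.1 -4.3
scene 48 26 y min/max/mid -21.0 13.0 -4.0
scene 54 16 y min/max/mid -20.5 12.4 -4.1
scene 60 18 y min/max/mid -19.5 11.8 -3.9
scene 66 19 y min/max/mid -21.4 8.8 -6.3
scene 72 21 y min/max/mid -24.2 10.1 -7.1
scene 78 23 y min/max/mid -25.6 14.2 -5.7
scene 84 9 y min/max/mid -23.7 12.7 -5.5
top -18 2 y min/max/mid -10.2 -3.0 -6.6
top -12 13 y min/max/mid -14.2 7.4 -3.4
top -6 12 y min/max/mid -12.6 6.2 -3.2
top 0 13 y min/max/mid -15.1 6.6 -4.2
top 6 13 y min/max/mid -13.5 7.0 -3.2
top 12 19 y min/max/mid -20.3 13.1 -3.6
top 18 19 y min/max/mid -18.7 13.5 -2.6
top 24 19 y min/max/mid -19.9 12.3 -3.8
top 30 19 y min/max/mid -19.6 12.7 -3.4
top 36 18 y min/max/mid -20.8 11.5 -4.7
top 42 19 y min/max/mid -20.4 11.9 -4.3
top 48 18 y min/max/mid -21.6 10.6 -5.5
top 54 12 y min/max/mid -21.2 11.1 -5.1
top 60 12 y min/max/mid -20.9 9.8 -5.5
top 66 11 y min/max/mid -20.5 5.8 -7.3
top 72 13 y min/max/mid -21.7 9.0 -6.3
top 78 13 y min/max/mid -25.8 12.3 -6.7
top 84 8 y min/max/mid -24.1 13.9 -5.1
```

>>> send_rows(
  rows=[
    [0, 0, -20, 0.11],
    [5, 0, -20, 0.11],
    [10, 0, -20, 0.11],
    [10, 0, -20, 0],
    [0, 0, 0, 0],
  ],
)

```text
t: 13.5
ee_pos: [461.2, -165.8, 220.5]
orientation: [-0.773, 1.463, 0.786]
ft_force: [-0.1, 0.2, 0.5]
width: 87.6
```

```bash
python3 go.py 449.5 -260 60
```

```text
t 13.5 p [ 461.2 -165.8  220.5] toolx [-0.034 -0.009 -0.999] toolz az 57.04 F [-0.1  0.2  0.5] M [-0.02  0.02 -0.03] w 87.6 q5 -1.34
tool delta [161.7 -45.3 -81.1]
```

>>> send_rows(
  rows=[
    [15, -6, -10, -0.004],
    [25, -8, -14, -0.004],
    [28, -8, -14, 0],
    [28, -8, -14, 0],
    [28, -8, -14, 0],
    [20, -5, -10, 0],
    [8, 0, -3, 0],
    [0, 0, 0, 0],
  ],
  fingers=0.6,
)

```text
t: 14.17
ee_pos: [467.4, -257.3, 66.0]
orientation: [-0.788, 1.447, 0.788]
ft_force: [0.1, 0.2, -0.2]
width: 52.6
```

```bash
python3 go.py 449.5 -260 40; python3 pic.py q1 130 190 110 110 370 170 90 90
```

```text
t 14.17 p [ 467.4 -257.3   66. ] toolx [-0.02  -0.011 -1.   ] toolz az 57.76 F [ 0.1  0.2 -0.2] M [-0.01 -0.06  0.02] w 52.6 q5 -1.5
tool delta [ 26.4  13.4 -11.3]
```

View pics/q1.png

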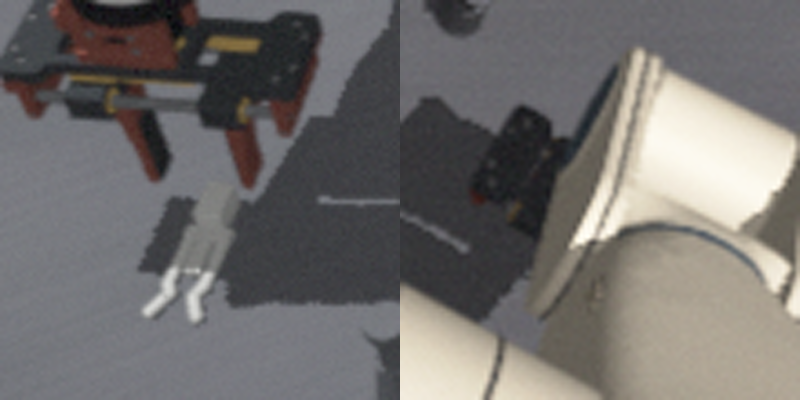

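>>> send_rows(
  rows=[
    [6, 6, -5, 0],
    [8, 6, -5, 0],
    [6, 2, -1.5, 0],
    [4, 0, 0, 0],
    [0, 0, 0, 0],
  ],
)

```text
t: 14.68
ee_pos: [451.5, -258.8, 46.9]
orientation: [-0.797, 1.44, 0.783]
ft_force: [-0.2, -0.5, -0.4]
width: 52.9
```

```bash
python3 go.py 449.5 -260 3.5; python3 pic.py q2 130 190 110 110 370 170 90 90
```

```text
t 14.68 p [ 451.5 -258.8   46.9] toolx [-0.01  -0.016 -1.   ] toolz az 57.98 F [-0.2 -0.5 -0.4] M [-0.01  0.01 -0.  ] w 52.9 q5 -1.52
tool delta [43.4  1.  -1.3]
```

View pics/q2.png

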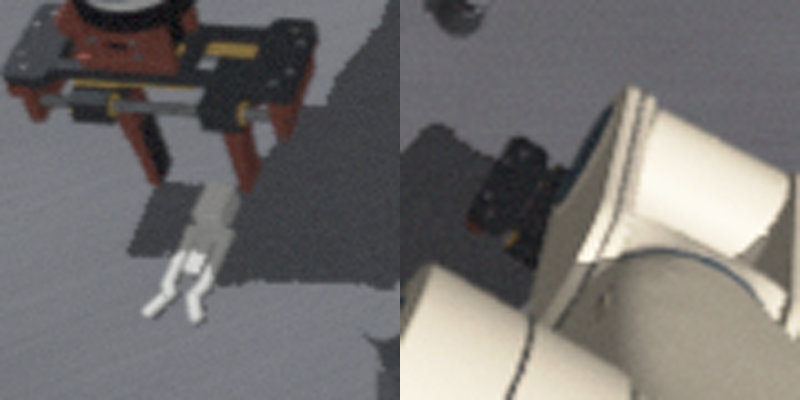

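>>> send_rows(
  rows=[
    [10, 0.5, -1, 0.004],
    [12, 0.5, 0, 0.004],
    [10, 0, 0, 0],
    [5, 0, 0, 0],
    [0, 0, 0, 0],
    [0, 0, 0, 0],
  ],
)

```text
t: 15.28
ee_pos: [450.7, -260.3, 6.3]
orientation: [-0.791, 1.442, 0.775]
ft_force: [0.8, -0.3, 0.2]
width: 52.6
```

```bash
python3 go.py 449.5 -260 3.5; python3 pic.py q3 130 190 110 110 370 170 90 90
```

```text
t 15.28 p [ 450.7 -260.3    6.3] toolx [-0.009 -0.016 -1.   ] toolz az 57.46 F [ 0.8 -0.3  0.2] M [0.02 0.02 0.01] w 52.6 q5 -1.51
tool delta [ 2.8  1.2 -0.3]
```

View pics/q3.png

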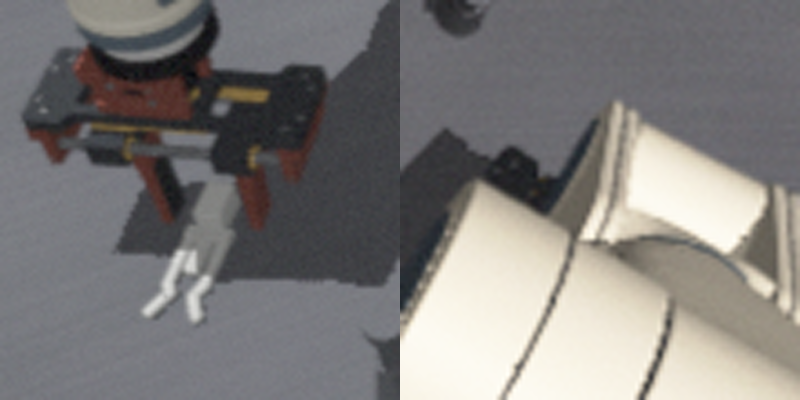

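>>> send_rows(
  rows=[
    [1.5, 1, 0, 0],
    [0.5, 0, 0, 0],
    [0, 0, 0, 0],
    [0, 0, 0, 0],
    [0, 0, 0, 0],
    [0, 0, 0, 0],
    [0, 0, 0, 0],
  ],
  fingers=0,
)

```text
t: 15.97
ee_pos: [450.9, -260.4, 6.1]
orientation: [-0.794, 1.44, 0.773]
ft_force: [-0.0, -0.2, -1.0]
width: 20.1
```

```bash
python3 go.py 449.5 -260 4
```

```text
t 15.97 p [ 450.9 -260.4    6.1] toolx [-0.006 -0.018 -1.   ] toolz az 57.46 F [-0.  -0.2 -1. ] M [0.02 0.   0.01] w 20.1 q5 -1.51
tool delta [ 2.1  1.4 -0.4]
```

>>> send_rows(
  rows=[
    [-15, 0, 0, 0],
    [-30, 0, 0, -0.06],
    [-35, 0, 5, -0.1],
    [-35, 0, 15, -0.1],
    [-25, -5, 25, -0.07],
    [-10, -5, 30, 0],
    [-2, -5, 30, 0],
    [-1, -5, 30, 0],
    [0, -5, 20, 0],
    [0, 0, 0, 0],
  ],
)

```text
t: 16.8
ee_pos: [518.8, -108.8, 164.5]
orientation: [-1.051, 1.32, 1.035]
ft_force: [-0.5, -1.1, -1.2]
width: 19.9
```

```bash
python3 go.py 545.3 25.1 145
```

```text
t 16.8 p [ 518.8 -108.8  164.5] toolx [-0.004 -0.015 -1.   ] toolz az 77.03 F [-0.5 -1.1 -1.2] M [0.01 0.03 0.01] w 19.9 q5 -1.55
tool delta [ 17.4   4.2 136.7]
```

>>> send_rows(
  rows=[
    [0, 0, 15, 0.004],
    [0, 0, 25, 0.004],
    [0, 0, 25, 0],
    [0, 1, 25, 0],
    [0, 1, 20, 0],
    [0, 1, 8, 0],
    [0, 0, 0, 0],
    [0, 0, 0, 0],
  ],
)

```text
t: 17.47
ee_pos: [541.4, 8.3, 161.4]
orientation: [-1.046, 1.327, 1.031]
ft_force: [0.1, -0.2, -1.1]
width: 20.4
```

```bash
python3 go.py 545.3 25.1 145; python3 pic.py r1 250 110 130 130 270 120 100 100
```

```text
t 17.47 p [541.4   8.3 161.4] toolx [-0.007 -0.017 -1.   ] toolz az 76.66 F [ 0.1 -0.2 -1.1] M [0.   0.04 0.06] w 20.4 q5 -1.32
tool delta [16.1  0.  17.5]
```

View pics/r1.png

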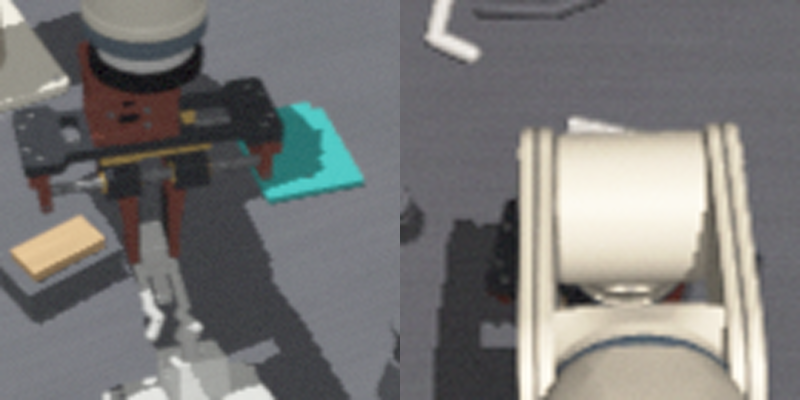

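```bash
cat > cl.py <<'E'
from fx import *
from go import rep
import sys
# clip points relative to TCP in axes u(horizontal uphill), v(level), z ; args: npz x0 y0 x1 y1 zlo zhi(rel TCP)
f=sys.argv[1];x0,y0,x1,y1=map(int,sys.argv[2:6]);zl,zh=map(float,sys.argv[6:8])
d=load(f);o,M=rep();p=o["ee_pos"]
a=np.radians(-13.5);U=np.array([[np.cos(a),np.sin(a),0],[-np.sin(a),np.cos(a),0],[0,0,1]]).T
P=(pts(d)[y0:y1,x0:x1]-p)@U;im=d["img"][y0:y1,x0:x1].astype(int)
m=(im.max(-1)-im.min(-1)<35)&(im.min(-1)>95)&(P[...,0]>13)&(P[...,0]<105)&(abs(P[...,1])<26)&(P[...,2]>zl)&(P[...,2]<zh)
w=P[m]
for lo in range(13,105,6):
    k=(w[:,0]>=lo)&(w[:,0]<lo+6)
    if k.sum()>2: print(lo,k.sum(),"v",w[k,1].min().round(1),w[k,1].max().round(1),"mid",((w[k,1].min()+w[k,1].max())/2).round(1),"z med",np.median(w[k,2]).round(1),"max",w[k,2].max().round(1))
b=np.polyfit(w[:,0],w[:,2],1);r=w[:,2]-np.polyval(b,w[:,0])
for _ in range(5):
    k=abs(r-np.median(r))<3;b=np.polyfit(w[k,0],w[k,2],1);r=w[:,2]-np.polyval(b,w[:,0])
print("umax",np.percentile(w[k,0],99).round(1),"slope deg",np.degrees(np.arctan(b[0])).round(1),"z at u=0",b[1].round(1),k.sum(),len(w))
E
python3 cl.py scene_r1.npz 285 170 330 240 -20 12
```

```text
t 17.57 p [541.4   7.8 161.5] toolx [-0.007 -0.017 -1.   ] toolz az 76.58 F [-0.3  0.  -0.9] M [ 0.06 -0.01 -0.02] w 19.9 q5 -1.32
13 42 v -14.4 14.4 mid 0.0 z med 2.6 max 11.9
19 30 v -15.3 15.4 mid 0.0 z med 1.2 max 3.6
25 23 v -14.4 15.2 mid 0.4 z med 1.4 max 3.1
31 24 v -15.4 14.1 mid -0.6 z med 1.2 max 3.6
37 23 v -14.8 15.6 mid 0.4 z med 1.1 max 2.8
43 23 v -15.2 15.8 mid 0.3 z med 0.6 max 2.3
49 27 v -14.6 14.7 mid 0.0 z med 0.5 max 4.7
55 15 v -15.8 15.6 mid -0.1 z med 0.6 max 1.9
61 16 v -14.5 15.0 mid 0.3 z med -0.1 max 3.3
67 18 v -11.7 13.1 mid 0.7 z med 0.3 max 1.7
73 17 v -17.8 15.8 mid -1.0 z med -0.5 max 4.6
79 21 v -19.1 18.7 mid -0.2 z med -0.4 max 2.3
85 10 v -19.3 18.2 mid -0.5 z med -2.3 max 1.2
umax 86.3 slope deg -1.9 z at u=0 2.2 250 289
```

>>> send_rows(
  rows=[
    [5, 0, 7, 0],
    [8, 0, 7, 0],
    [8, 0, 3, 0],
    [4, 0, 0, 0],
    [0, 0, 0, 0],
  ],
)

```text
t: 17.98
ee_pos: [545.1, 22.1, 133.4]
orientation: [-1.042, 1.329, 1.026]
ft_force: [-0.4, 0.9, -1.8]
width: 19.8
```

```bash
python3 go.py 545.3 25.1 125
```

```text
t 17.98 p [545.1  22.1 133.4] toolx [-0.007 -0.017 -1.   ] toolz az 76.33 F [-0.4  0.9 -1.8] M [ 0.03  0.01 -0.03] w 19.8 q5 -1.29
tool delta [8.4 0.5 3.2]
```

>>> send_rows(
  rows=[
    [3, 0, 3, 0],
    [3, 0, 0, 0],
    [3, 0, 0, 0],
    [3, 0.2, 0, 0],
    [3, 0.2, 0, 0],
    [0, 0, 0, 0],
  ],
)

```text
t: 18.48
ee_pos: [544.6, 24.6, 118.7]
orientation: [-1.042, 1.331, 1.027]
ft_force: [-0.9, 0.6, 0.8]
width: 19.8
```

```bash
python3 go.py 544 25.1 103; python3 pic.py r2 250 130 120 120 270 120 100 100; python3 cl.py scene_r2.npz 285 170 330 250 -20 32
```

```text
t 18.48 p [544.6  24.6 118.7] toolx [-0.009 -0.018 -1.   ] toolz az 76.34 F [-0.9  0.6  0.8] M [ 0.01  0.13 -0.11] w 19.8 q5 -1.28
tool delta [15.7  0.7  0.6]
t 18.58 p [544.6  24.6 118.7] toolx [-0.009 -0.018 -1.   ] toolz az 76.34 F [-1.  -0.3  2.4] M [-0.    0.18  0.07] w 19.8 q5 -1.28
13 36 v -13.7 15.4 mid 0.9 z med 6.2 max 17.7
19 26 v -15.6 14.0 mid -0.8 z med 5.7 max 8.3
25 18 v -14.4 14.8 mid 0.2 z med 6.8 max 8.0
31 17 v -15.1 13.7 mid -0.7 z med 7.6 max 9.7
37 22 v -14.0 14.4 mid 0.2 z med 8.4 max 10.3
43 25 v -15.2 15.0 mid -0.1 z med 8.6 max 11.5
49 47 v -15.8 14.2 mid -0.8 z med 4.9 max 12.9
55 28 v -21.2 17.1 mid -2.0 z med -15.7 max 14.4
61 30 v -22.8 20.3 mid -1.2 z med -13.0 max 14.8
67 57 v -21.8 21.4 mid -0.2 z med -11.2 max 15.6
73 81 v -22.2 22.7 mid 0.3 z med -15.1 max 15.7
79 20 v -18.7 17.6 mid -0.5 z med 15.5 max 17.4
85 10 v -19.2 19.4 mid 0.1 z med 14.2 max 16.0
umax 51.3 slope deg -11.3 z at u=0 10.3 74 417
```

View pics/r2.png

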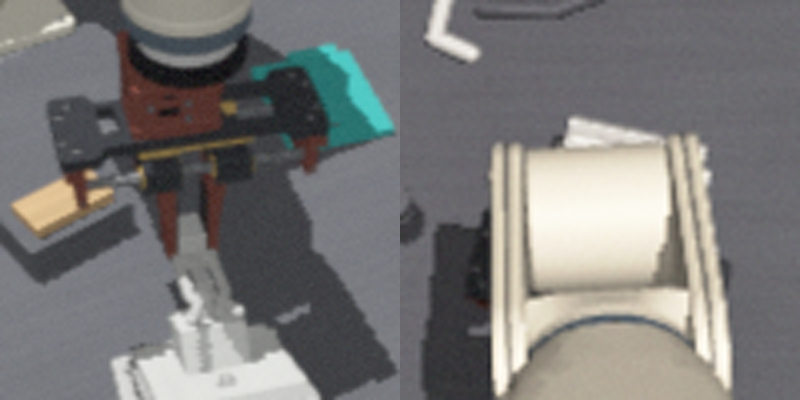

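>>> send_rows(
  rows=[
    [2.8, 0.2, 0, 0],
    [3, 0.2, 0, 0],
    [3, 0.2, 0, 0],
    [2.8, 0.2, 0, 0],
    [0, 0, 0, 0],
  ],
)

```text
t: 19.0
ee_pos: [544.6, 24.5, 109.8]
orientation: [-1.043, 1.329, 1.025]
ft_force: [-2.0, -0.2, 1.8]
width: 19.8
```

```bash
python3 go.py 544 25.1 103; python3 pic.py r3 250 130 120 120 270 120 100 100; python3 cl.py scene_r3.npz 285 170 330 250 -2 52
```

```text
t 19.0 p [544.6  24.5 109.8] toolx [-0.006 -0.018 -1.   ] toolz az 76.34 F [-2.  -0.2  1.8] M [ 0.02  0.25 -0.  ] w 19.8 q5 -1.28
tool delta [6.8 0.7 0.6]
t 19.1 p [544.5  24.5 109.7] toolx [-0.006 -0.018 -1.   ] toolz az 76.33 F [-2.1 -0.3  3.4] M [ 0.01  0.25 -0.06] w 19.6 q5 -1.28
13 19 v -13.4 14.6 mid 0.6 z med 10.1 max 15.8
19 22 v -15.4 13.7 mid -0.8 z med 11.0 max 13.0
25 15 v -14.2 14.6 mid 0.2 z med 13.4 max 14.5
31 14 v -15.1 13.0 mid -1.1 z med 15.0 max 17.4
37 18 v -14.6 14.0 mid -0.3 z med 17.5 max 19.6
43 24 v -15.4 13.4 mid -1.0 z med 18.1 max 22.3
49 29 v -14.4 14.4 mid -0.0 z med 15.3 max 22.6
55 11 v -14.9 14.5 mid -0.2 z med 24.0 max 25.1
61 13 v -13.8 13.6 mid -0.1 z med 26.8 max 27.8
67 19 v -21.3 23.0 mid 0.8 z med 26.2 max 31.0
73 17 v -17.6 22.1 mid 2.3 z med 28.8 max 32.1
79 20 v -18.2 18.4 mid 0.1 z med 30.6 max 33.5
umax 83.1 slope deg 18.9 z at u=0 3.7 165 221
```

View pics/r3.png

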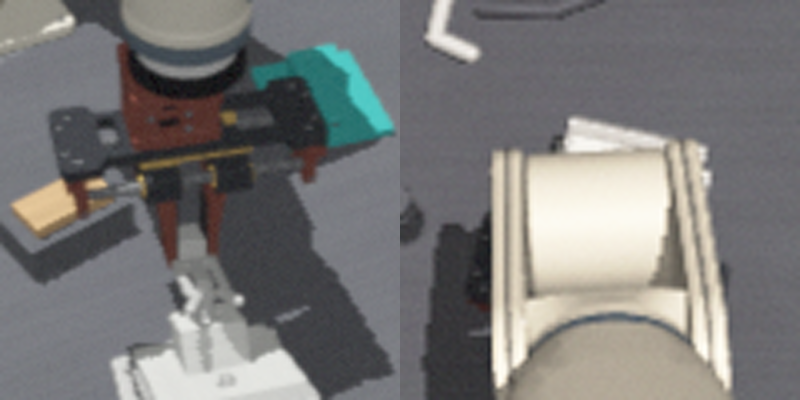

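>>> send_rows(
  rows=[
    [2.8, 0.2, 0.2, 0],
    [3, 0.2, 0, 0],
    [3, 0.2, 0, 0],
    [1.5, 0.2, 0, 0],
    [0, 0, 0, 0],
  ],
)

```text
t: 19.52
ee_pos: [545.5, 24.2, 101.8]
orientation: [-1.045, 1.326, 1.022]
ft_force: [-3.2, 0.2, 2.3]
width: 20.0
```

```bash
python3 pic.py r4 250 130 120 120 270 120 100 100; python3 cl.py scene_r4.npz 285 170 330 250 0 62
```

```text
t 19.62 p [545.4  24.2 101.7] toolx [-0.002 -0.019 -1.   ] toolz az 76.33 F [-2.4 -0.4  4.8] M [-0.02  0.29  0.02] w 20.2 q5 -1.28
13 14 v -14.2 12.8 mid -0.7 z med 13.3 max 15.7
19 18 v -15.3 13.3 mid -1.0 z med 15.8 max 18.1
25 11 v -14.3 11.7 mid -1.3 z med 20.0 max 21.4
31 11 v -15.1 14.0 mid -0.6 z med 24.0 max 25.6
37 10 v -13.8 14.0 mid 0.1 z med 27.4 max 29.6
43 32 v -15.2 12.3 mid -1.5 z med 25.2 max 32.6
49 36 v -13.9 14.6 mid 0.3 z med 9.7 max 34.4
55 20 v -19.0 14.9 mid -2.0 z med 34.3 max 39.8
61 34 v -22.2 22.4 mid 0.1 z med 3.6 max 42.0
67 58 v -22.0 23.1 mid 0.5 z med 5.0 max 47.0
73 54 v -20.0 20.2 mid 0.1 z med 5.4 max 48.2
umax 52.1 slope deg -0.3 z at u=0 14.2 46 298
```

```bash
python3 - <<'E'
import re
s=open('cl.py').read()
s=s.replace("b=np.polyfit(w[:,0],w[:,2],1);r=","g=float(sys.argv[8]) if len(sys.argv)>8 else 0;b=np.array([np.tan(np.radians(g)),np.percentile(w[:,2]-np.tan(np.radians(g))*w[:,0],85)]);r=").replace("abs(r-np.median(r))<3","abs(r)<4")
s=s.replace('print("umax"','c0=np.array([1,np.polyval(b,0)]) and 0 if False else 0\nt=np.arctan(b[0]);e=np.array([np.cos(t),np.sin(t)]);ss=w[k][:,[0,2]]@e;print("along-clip max from TCP foot",np.percentile(ss,[97,99,100]).round(1));print("umax"')
s=s.replace('c0=np.array([1,np.polyval(b,0)]) and 0 if False else 0\n','')
open('cl.py','w').write(s)
E
python3 cl.py scene_r4.npz 285 170 330 250 8 62 29|tail -3;python3 cl.py scene_r3.npz 285 170 330 250 -2 62 19|tail -2
```

```text
73 22 v -18.9 19.4 mid 0.3 z med 45.0 max 48.2
along-clip max from TCP foot [90.  90.4 90.5]
umax 78.5 slope deg 28.0 z at u=0 5.0 135 175
along-clip max from TCP foot [89.9 90.8 91.4]
umax 82.7 slope deg 18.8 z at u=0 12.0 169 348
```

View pics/r4.png

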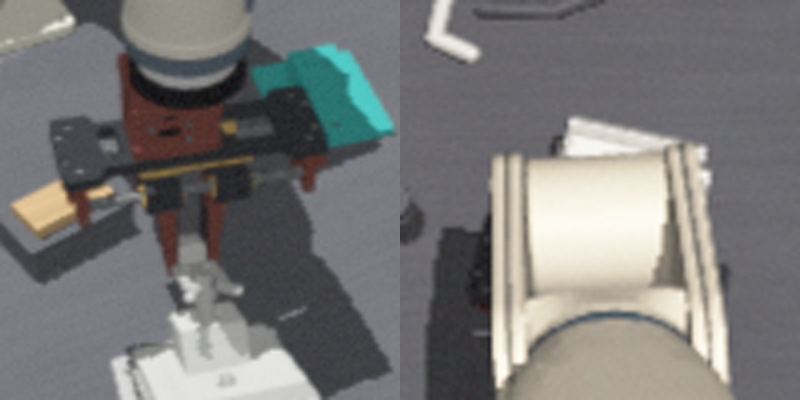

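>>> send_rows(
  rows=[
    [2.2, 0.3, 0.2, 0],
    [0, 0, 0, 0],
    [-10, 2, 0, 0],
    [-20, 6, 0, 0],
    [-15, 12, 0, 0],
    [-5, 12, 0, 0],
    [0, 10, 0, 0],
    [0, 0, 0, 0],
    [0, 0, 0, 0],
  ],
)

```text
t: 20.37
ee_pos: [502.7, 35.8, 151.6]
orientation: [-1.046, 1.325, 1.021]
ft_force: [0.3, 0.6, -0.4]
width: 20.0
```

```bash
python3 pic.py r5 240 120 130 130 270 120 100 100; python3 cl.py scene_r5.npz 270 150 335 250 -5 75 30;python3 fg.py 0 0 0
```

```text
t 20.47 p [502.8  35.7 151.2] toolx [-0.001 -0.019 -1.   ] toolz az 76.32 F [ 0.4 -0.4 -1.3] M [0.06 0.02 0.  ] w 19.8 q5 -1.26
13 11 v -8.4 12.7 mid 2.1 z med 15.3 max 18.7
19 15 v -15.0 14.3 mid -0.3 z med 16.9 max 19.5
25 6 v -13.7 12.9 mid -0.4 z med 21.5 max 22.2
31 8 v -15.0 10.9 mid -2.0 z med 25.4 max 28.1
37 9 v -15.4 12.3 mid -1.5 z med 29.0 max 30.4
43 17 v -15.0 10.6 mid -2.2 z med 30.2 max 33.7
49 4 v -15.2 14.2 mid -0.5 z med 35.1 max 37.3
55 6 v -14.4 11.2 mid -1.6 z med 39.9 max 40.8
61 11 v -8.8 11.5 mid 1.4 z med 42.0 max 46.1
67 12 v -14.2 14.9 mid 0.4 z med 46.6 max 49.1
73 22 v -18.1 21.0 mid 1.5 z med 47.8 max 51.5
along-clip max from TCP foot [91.1 92.3 94. ]
umax 77.5 slope deg 29.9 z at u=0 5.4 107 121
t 20.47 p [502.8  35.7 151.2] toolx [-0.001 -0.019 -1.   ] toolz az 76.32 F [ 0.4 -0.4 -1.3] M [0.06 0.02 0.  ] w 19.8 q5 -1.26
pivot fix [-47.3   0.7 151.9] tool delta [ 108.4 -116.5    1.8] turn err(az-76.5) see above; per -10n: [ 8.68 -4.97  0.18] Ffix [-0.2 -0.3 -1.4]
```

View pics/r5.png

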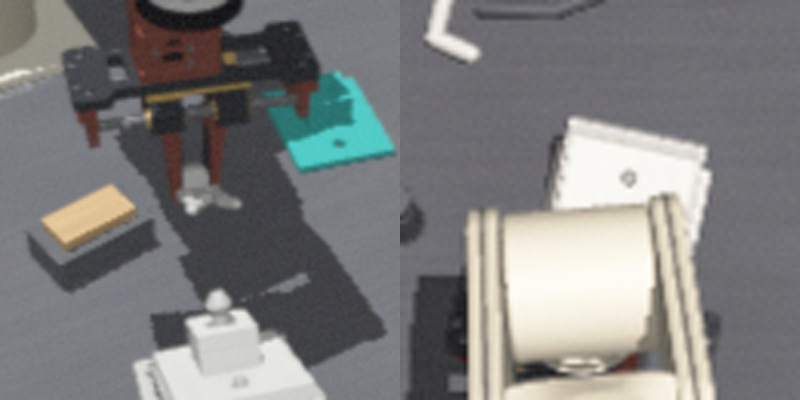

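```bash
sed 's/piv=o\["ee_pos"\]-M\[:,0\]\*18.7/piv=o["ee_pos"]/; s/pivot fix/TCP fix/; s/per -10n:",(M.T@F\[:,2\]\*-10)/per +10ex:",(M.T@F[:,0]*10)/' fg.py > ft.py; python3 ft.py -118 0 46.5
```

```text
t 20.47 p [502.8  35.7 151.2] toolx [-0.001 -0.019 -1.   ] toolz az 76.32 F [ 0.4 -0.4 -1.3] M [0.06 0.02 0.  ] w 19.8 q5 -1.26
TCP fix [-56.6   0.3 135.7] tool delta [107.9   9.    1.7] turn err(az-76.5) see above; per +10ex: [-4.97 -8.68 -0.07] Ffix [-0.2 -0.3 -1.4]
```

>>> send_rows(
  rows=[
    [8, 5, 0.8, -0.003],
    [15, 4, 0.5, 0],
    [20, 0, 0, 0],
    [20, 0, 0, 0],
    [20, 0, 0, 0],
    [14, 0, 0, 0],
    [5, 0, 0, 0],
    [0, 0, 0, 0],
    [0, 0, 0, 0],
  ],
)

```text
t: 21.22
ee_pos: [493.1, 37.1, 38.6]
orientation: [-1.047, 1.327, 1.026]
ft_force: [-0.1, -0.4, -0.5]
width: 20.2
```

```bash
python3 ft.py -118 0 46.5; python3 pic.py r6 250 150 110 110 270 120 100 100; python3 cl.py scene_r6.npz 270 150 335 250 -5 75 30
```

```text
t 21.22 p [493.1  37.1  38.6] toolx [-0.004 -0.019 -1.   ] toolz az 76.5 F [-0.1 -0.4 -0.5] M [ 0.    0.04 -0.01] w 20.2 q5 -1.24
TCP fix [-121.4   -0.5   43. ] tool delta [-4.7 -1.2  0.5] turn err(az-76.5) see above; per +10ex: [-5.   -8.66 -0.1 ] Ffix [-0.2 -0.5 -0.4]
t 21.32 p [493.6  37.1  39.4] toolx [-0.003 -0.019 -1.   ] toolz az 76.5 F [-0.1  0.  -1.1] M [0.03 0.06 0.  ] w 19.6 q5 -1.24
13 13 v -13.5 12.4 mid -0.5 z med 14.0 max 15.4
19 11 v -14.9 14.5 mid -0.2 z med 15.0 max 17.9
25 8 v -13.5 10.8 mid -1.4 z med 20.2 max 22.6
31 9 v -11.5 12.4 mid 0.5 z med 23.1 max 26.7
37 10 v -15.0 15.8 mid 0.4 z med 27.7 max 30.2
43 11 v -13.4 4.0 mid -4.7 z med 27.9 max 32.1
49 4 v -14.9 13.2 mid -0.9 z med 35.4 max 38.2
55 6 v -13.7 14.5 mid 0.4 z med 37.8 max 40.2
61 4 v -9.7 -4.1 mid -6.9 z med 41.3 max 44.3
67 6 v -13.2 16.0 mid 1.4 z med 46.6 max 49.4
73 13 v -17.3 19.8 mid 1.3 z med 46.4 max 51.9
79 4 v -24.8 -4.2 mid -14.5 z med 27.8 max 46.5
85 13 v -26.0 22.8 mid -1.6 z med 47.1 max 49.7
91 15 v -24.2 21.2 mid -1.5 z med 51.0 max 71.2
97 35 v -25.6 21.6 mid -2.0 z med 54.8 max 74.3
103 17 v -22.9 18.1 mid -2.4 z med 60.7 max 75.0
along-clip max from TCP foot [123.2 124.6 124.8]
umax 104.3 slope deg 31.5 z at u=0 3.1 90 179
```

View pics/r6.png

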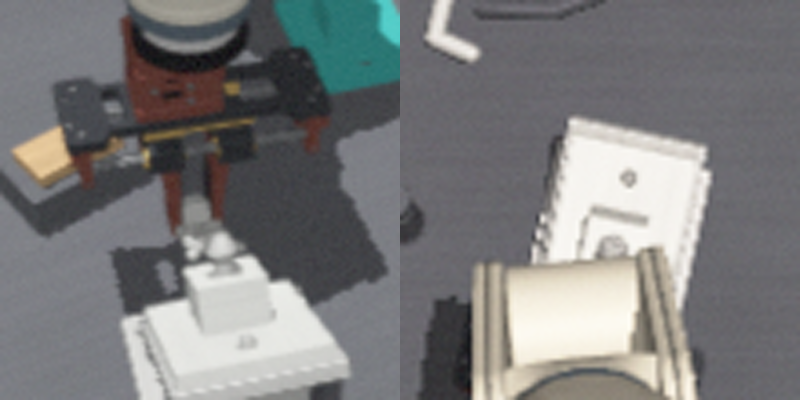

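>>> send_rows(
  rows=[
    [-4, -1.5, 0.4, 0],
    [-3, -4, 0, 0],
    [-3, -4, 0, 0],
    [-0.5, -1, 0, 0],
    [0, 0, 0, 0],
  ],
)

```text
t: 21.73
ee_pos: [507.9, 35.3, 54.6]
orientation: [-1.05, 1.32, 1.021]
ft_force: [-0.2, 0.2, -0.2]
width: 19.3
```

```bash
python3 ft.py -108 0 46.3; python3 pic.py r7 280 190 60 60 270 120 100 100
```

```text
t 21.73 p [507.9  35.3  54.6] toolx [ 0.004 -0.019 -1.   ] toolz az 76.5 F [-0.2  0.2 -0.2] M [ 0.06  0.   -0.05] w 19.3 q5 -1.25
TCP fix [-100.5    1.2   49.4] tool delta [ 6.4  5.  -1.1] turn err(az-76.5) see above; per +10ex: [-4.92 -8.7  -0.09] Ffix [-0.3  0.1 -0. ]
```

View pics/r7.png

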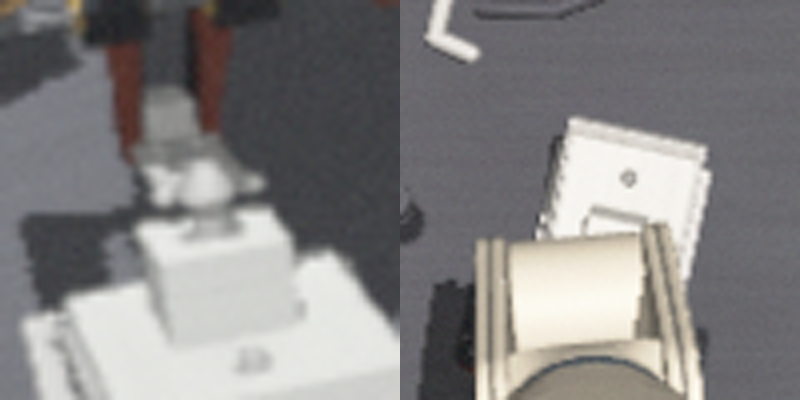

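>>> send_rows(
  rows=[
    [2.5, 2.5, -0.7, 0],
    [2, 1, -0.5, 0],
    [0, 0, 0, 0],
    [0, 0, 0, 0],
  ],
)

```text
t: 22.17
ee_pos: [502.4, 34.8, 48.9]
orientation: [-1.049, 1.322, 1.022]
ft_force: [0.9, -0.4, 0.1]
width: 19.6
```

```bash
python3 ft.py -104 0 46.3; python3 pic.py r8 280 190 60 60 270 120 100 100;python3 cl.py scene_r8.npz 285 170 330 250 -5 75 30
```

```text
t 22.17 p [502.4  34.8  48.9] toolx [ 0.002 -0.019 -1.   ] toolz az 76.51 F [ 0.9 -0.4  0.1] M [ 0.04  0.05 -0.03] w 19.6 q5 -1.25
TCP fix [-107.9   -0.6   47.1] tool delta [-1.2 -3.8  0.6] turn err(az-76.5) see above; per +10ex: [-4.94 -8.69 -0.09] Ffix [ 0.9 -0.2 -0.4]
t 22.27 p [502.5  34.9  49. ] toolx [ 0.002 -0.019 -1.   ] toolz az 76.51 F [ 0.4 -0.1 -0.4] M [ 0.03 -0.   -0.01] w 19.7 q5 -1.25
13 17 v -15.2 9.3 mid -2.9 z med 15.0 max 17.2
19 8 v -13.6 14.9 mid 0.7 z med 16.4 max 19.0
25 15 v -14.9 11.0 mid -2.0 z med 21.1 max 23.5
31 6 v -13.0 12.0 mid -0.5 z med 26.3 max 28.8
37 6 v -14.2 11.6 mid -1.3 z med 27.9 max 31.3
43 12 v -15.2 12.7 mid -1.3 z med 31.0 max 33.6
49 6 v -14.1 13.6 mid -0.2 z med 36.5 max 37.5
55 7 v -14.8 15.2 mid 0.2 z med 38.5 max 42.1
61 4 v -11.2 11.4 mid 0.1 z med 44.6 max 44.9
67 7 v -12.5 19.4 mid 3.4 z med 46.5 max 48.4
73 29 v -25.3 23.3 mid -1.0 z med 45.6 max 52.1
79 19 v -24.4 21.4 mid -1.5 z med 40.9 max 69.4
85 37 v -23.0 17.5 mid -2.8 z med 61.3 max 72.5
91 59 v -25.8 21.7 mid -2.1 z med 57.2 max 69.8
97 33 v -24.3 22.6 mid -0.8 z med 51.3 max 63.6
103 10 v -25.6 23.6 mid -1.0 z med 43.5 max 53.0
along-clip max from TCP foot [115.9 116.3 116.5]
umax 96.5 slope deg 32.3 z at u=0 3.4 105 275
```

View pics/r8.png

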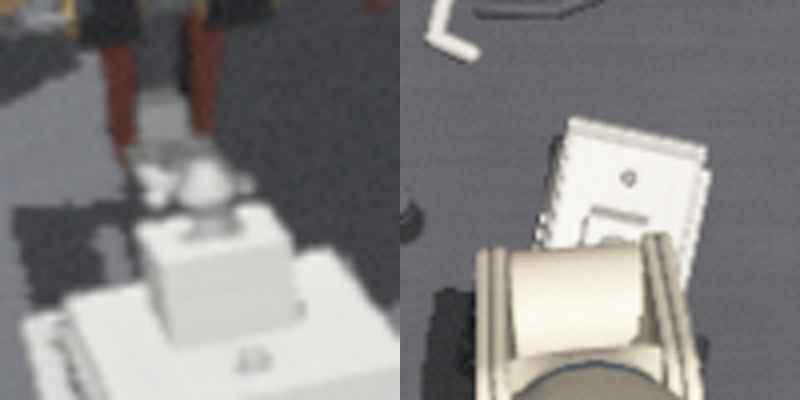

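>>> send_rows(
  rows=[
    [0, -3, 0.5, 0],
    [-1.2, -3, 0, 0],
    [-1.2, -2.5, 0, 0],
    [0, 0, 0, 0],
  ],
)

```text
t: 22.6
ee_pos: [512.0, 33.3, 51.5]
orientation: [-1.049, 1.321, 1.022]
ft_force: [-0.7, -0.1, -0.3]
width: 19.8
```

```bash
python3 ft.py -92 0 46
```

```text
t 22.6 p [512.   33.3  51.5] toolx [ 0.003 -0.019 -1.   ] toolz az 76.52 F [-0.7 -0.1 -0.3] M [0.08 0.02 0.  ] w 19.8 q5 -1.26
TCP fix [-98.2   0.2  44.6] tool delta [-4.3 -4.7 -0.3] turn err(az-76.5) see above; per +10ex: [-4.94 -8.69 -0.09] Ffix [-0.7 -0.3  0.1]
```

>>> send_rows(
  rows=[
    [-2.6, -2.5, -0.2, 0],
    [-2, -2.6, 0, 0],
    [0, 0, 0, 0],
  ],
)

```text
t: 22.85
ee_pos: [517.8, 31.8, 56.8]
orientation: [-1.049, 1.321, 1.022]
ft_force: [0.5, 0.2, -0.5]
width: 19.4
```

```bash
python3 ft.py -84 0 46;python3 pic.py r9 280 190 60 60 270 120 100 100
```

```text
t 22.85 p [517.8  31.8  56.8] toolx [ 0.003 -0.019 -1.   ] toolz az 76.51 F [ 0.5  0.2 -0.5] M [-0.02 -0.02 -0.01] w 19.4 q5 -1.26
TCP fix [-90.4   0.1  46.1] tool delta [-3.  -5.6 -0.2] turn err(az-76.5) see above; per +10ex: [-4.94 -8.7  -0.09] Ffix [ 0.1  0.3 -0.7]
```

View pics/r9.png

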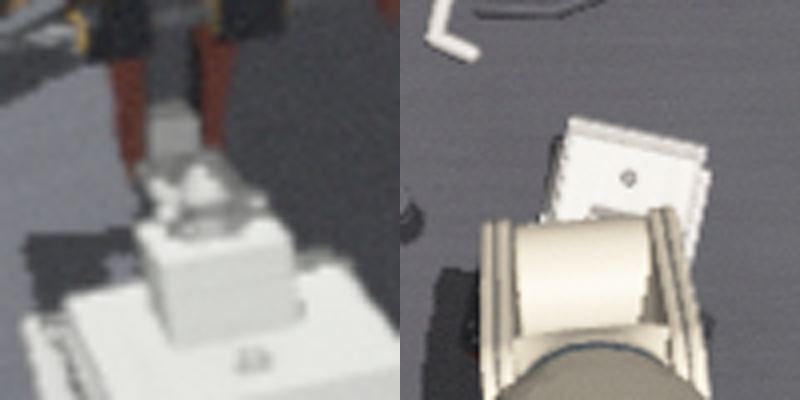

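>>> send_rows(
  rows=[
    [-2, -3.5, -0.2, 0],
    [-2, -3.5, 0, 0],
    [0, 0, 0, 0],
  ],
)

```text
t: 23.2
ee_pos: [523.9, 30.0, 60.7]
orientation: [-1.049, 1.322, 1.023]
ft_force: [0.2, 1.1, -1.2]
width: 19.8
```

```bash
python3 ft.py -76 0 46
```

```text
t 23.2 p [523.9  30.   60.7] toolx [ 0.001 -0.019 -1.   ] toolz az 76.52 F [ 0.2  1.1 -1.2] M [0.03 0.05 0.01] w 19.8 q5 -1.27
TCP fix [-82.9  -0.3  46.3] tool delta [-3.1 -6.1  0.2] turn err(az-76.5) see above; per +10ex: [-4.95 -8.69 -0.09] Ffix [-0.7  1.1 -1. ]
```

>>> send_rows(
  rows=[
    [-2, -3.5, 0.2, 0],
    [-2, -3.5, 0, 0],
    [-2, -3.5, 0, 0],
  ],
)

```text
t: 23.45
ee_pos: [527.5, 27.6, 64.6]
orientation: [-1.042, 1.335, 1.032]
ft_force: [-5.4, 2.6, -4.3]
width: 19.6
```

```bash
python3 ft.py -63.5 0 46
```

```text
t 23.45 p [527.5  27.6  64.6] toolx [-0.014 -0.019 -1.   ] toolz az 76.49 F [-5.4  2.6 -4.3] M [0.52 1.08 0.1 ] w 19.6 q5 -1.27
TCP fix [-77.5  -1.7  47.7] tool delta [ -5.7 -12.9   1.6] turn err(az-76.5) see above; per +10ex: [-5.08 -8.61 -0.11] Ffix [-7.2  1.2 -0.8]
```

>>> send_rows(
  rows=[
    [-1.5, -4.5, 1, 0],
    [-2, -5, 0.7, 0],
    [-2.5, -5, 0, 0],
  ],
)

```text
t: 23.7
ee_pos: [531.4, 26.5, 66.6]
orientation: [-1.032, 1.354, 1.047]
ft_force: [-6.5, 3.0, -4.3]
width: 19.7
```

```bash
python3 ft.py -63.5 0 46;python3 pic.py s1 280 190 60 60 270 120 100 100
```

```text
t 23.7 p [531.4  26.5  66.6] toolx [-0.038 -0.019 -0.999] toolz az 76.49 F [-6.5  3.  -4.3] M [0.65 1.15 0.06] w 19.7 q5 -1.28
TCP fix [-72.9  -1.9  47.4] tool delta [-3.9 -8.7  1.9] turn err(az-76.5) see above; per +10ex: [-5.28 -8.49 -0.13] Ffix [-8.2  1.3 -0.2]
```

View pics/s1.png

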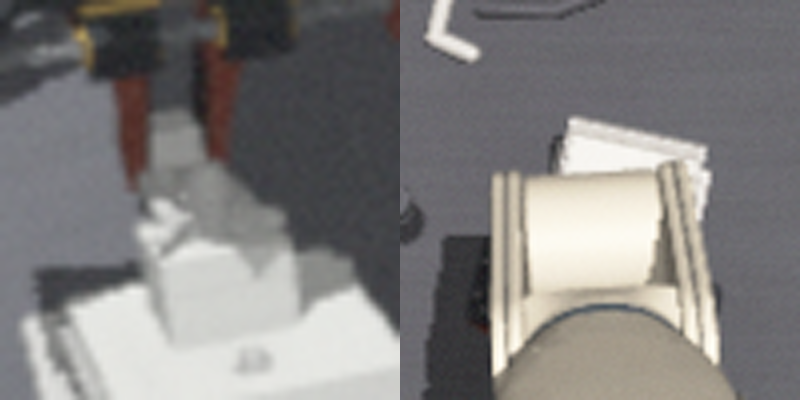

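>>> send_rows(
  rows=[
    [-2.5, -5.5, 1.2, 0],
    [-3, -6, 0.5, 0],
    [-3, -6, 0, 0],
  ],
)

```text
t: 24.05
ee_pos: [540.4, 25.5, 71.6]
orientation: [-1.022, 1.37, 1.061]
ft_force: [-18.1, 13.8, -11.1]
width: 20.2
```

```bash
python3 ft.py -63.5 0 46
```

```text
t 24.05 p [540.4  25.5  71.6] toolx [-0.059 -0.017 -0.998] toolz az 76.46 F [-18.1  13.8 -11.1] M [2.27 3.02 0.22] w 20.2 q5 -1.29
TCP fix [-62.6  -0.9  47.2] tool delta [1.5 0.  0.9] turn err(az-76.5) see above; per +10ex: [-5.45 -8.38 -0.14] Ffix [-23.6   9.2   0.9]
```

>>> send_rows(
  rows=[
    [0, 0, 0, 0],
    [0, 0, 0, 0],
  ],
)

```text
t: 24.22
ee_pos: [539.6, 25.9, 71.2]
orientation: [-1.02, 1.373, 1.063]
ft_force: [-1.5, -0.5, -0.2]
width: 20.0
```

```bash
python3 ft.py -63.5 0 46; python3 pic.py s2 280 190 60 60 270 120 100 100;python3 cl.py scene_s2.npz 285 170 330 250 5 75 30
```

```text
t 24.22 p [539.6  25.9  71.2] toolx [-0.062 -0.016 -0.998] toolz az 76.49 F [-1.5 -0.5 -0.2] M [-0.03  0.23  0.  ] w 20.0 q5 -1.29
TCP fix [-63.6  -0.6  47.3] tool delta [ 1.1 -0.8  0.6] turn err(az-76.5) see above; per +10ex: [-5.48 -8.36 -0.15] Ffix [-1.3 -0.8  0.5]
t 24.32 p [539.9  25.8  71.5] toolx [-0.061 -0.016 -0.998] toolz az 76.47 F [-2.7  0.7 -0.9] M [0.13 0.27 0.03] w 20.1 q5 -1.29
13 12 v -14.6 13.5 mid -0.5 z med 12.9 max 18.0
19 10 v -15.3 14.1 mid -0.6 z med 15.2 max 16.4
31 4 v -15.0 -8.7 mid -11.9 z med 21.5 max 22.6
37 13 v -21.9 12.4 mid -4.8 z med 19.7 max 44.8
43 24 v -22.9 21.6 mid -0.7 z med 29.2 max 49.2
49 38 v -22.7 21.8 mid -0.5 z med 39.4 max 48.6
55 51 v -22.5 22.9 mid 0.2 z med 34.2 max 44.5
61 19 v -22.6 11.7 mid -5.4 z med 31.4 max 39.5
67 26 v -22.7 14.6 mid -4.1 z med 34.3 max 43.8
73 65 v -22.7 22.7 mid 0.0 z med 35.8 max 45.9
79 105 v -22.4 23.4 mid 0.5 z med 28.5 max 45.9
85 109 v -25.5 24.5 mid -0.5 z med 16.6 max 29.5
91 39 v -24.3 23.4 mid -0.4 z med 10.4 max 19.8
97 23 v -25.4 25.0 mid -0.2 z med 13.2 max 15.1
103 11 v -23.8 25.8 mid 1.0 z med 15.5 max 17.6
along-clip max from TCP foot [91.4 92.2 93.4]
umax 80.8 slope deg 26.9 z at u=0 4.9 109 551
```

View pics/s2.png

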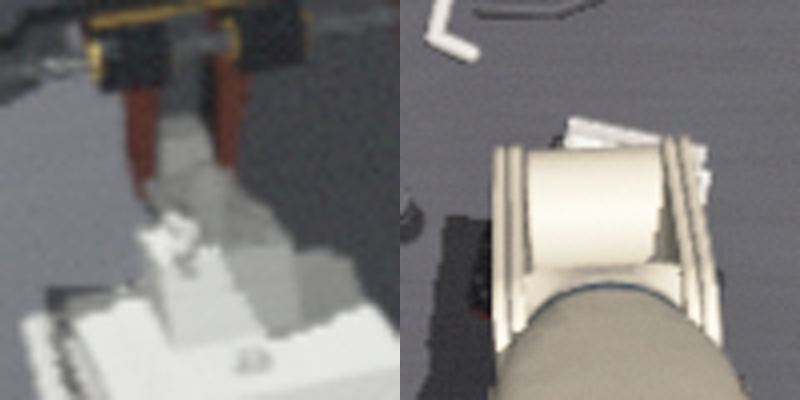

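>>> send_rows(
  rows=[
    [0, 0, 0, 0],
    [0, 0, 0, 0],
    [0, 0, 0, 0],
    [0, 0, 0, 0],
  ],
  fingers=0.6,
)

```text
t: 24.65
ee_pos: [544.9, 25.4, 73.8]
orientation: [-1.024, 1.364, 1.056]
ft_force: [-0.9, -0.5, 0.3]
width: 43.2
```

>>> send_rows(
  rows=[
    [-10, 0, 0, 0],
    [-20, 2, 0, 0],
    [-30, 4, 0, 0],
    [-30, 10, 0, 0],
    [-30, 25, 0, 0],
    [-20, 30, 10, 0],
    [0, 30, 25, 0],
    [0, 25, 35, 0],
    [0, 10, 35, 0],
    [0, 0, 20, 0],
  ],
)

```text
t: 25.48
ee_pos: [450.0, 182.1, 232.5]
orientation: [-1.02, 1.355, 1.042]
ft_force: [0.3, 0.1, -0.9]
width: 52.6
```

```bash
python3 ft.py 0 0 0; python3 pic.py s3 265 190 80 80 285 140 80 80
python3 - <<'E'
from fx import *
f0,F=frame(-13.5,[616.3,8.1,62])
for n,b in(("scene_s3",(260,180,355,275)),("top_s3",(290,145,355,230))):
    d=load(n+".npz");x0,y0,x1,y1=b;P=(pts(d)[y0:y1,x0:x1]-f0)@F
    k=(P[...,2]>5)&(P[...,2]<11)&(abs(P[...,0])<100)&(abs(P[...,1])<70);w=P[k];print(n,"plate",np.median(w[:,2]).round(1),np.percentile(w[:,0],99).round(1),np.percentile(w[:,1],[1,99]).round(1))
    w=P[(abs(P[...,1])<30)&(P[...,2]>28)&(P[...,2]<72)&(P[...,0]>-95)&(P[...,0]<60)]
    for lo in range(-84,36,6):
        k=(w[:,0]>=lo)&(w[:,0]<lo+6)
        if k.any(): print(lo,k.sum(),"y",w[k,1].min().round(1),w[k,1].max().round(1),"z",np.percentile(w[k,2],[10,50,95]).round(1))
E
```

```text
t 25.48 p [450.  182.1 232.5] toolx [-0.037 -0.013 -0.999] toolz az 75.88 F [ 0.3  0.1 -0.9] M [-0.03  0.02  0.05] w 52.6 q5 -0.97
TCP fix [-90.  130.3 248.8] tool delta [ 166.3 -209.4 -124.4] turn err(az-76.5) see above; per +10ex: [-5.29 -8.49 -0.02] Ffix [-0.2  0.2 -0.9]
scene_s3 plate 8.8 75.5 [-49.8  49.5]
-78 2 y -8.7 1.0 z [42.2 47.8 54.1]
-72 3 y -9.1 3.1 z [45.6 47.7 54.4]
-66 5 y -9.1 6.9 z [53.6 56.2 56.7]
-60 3 y -9.0 8.6 z [55.7 57.8 58.2]
-54 20 y -9.2 9.8 z [47.5 55.1 58.8]
-48 17 y -15.2 6.6 z [46.  52.9 57.3]
-42 4 y -14.5 16.1 z [40.4 45.9 46.2]
-36 4 y -15.3 -9.3 z [44.1 46.  48. ]
-30 3 y -22.9 -14.3 z [33.4 40.2 41. ]
-24 3 y -23.3 -13.8 z [37.2 40.3 48.1]
-18 6 y -23.2 -12.6 z [40.1 41.2 50.8]
-12 11 y -23.5 13.9 z [38.7 40.9 51.7]
-6 19 y -23.4 20.0 z [39.  41.5 63.3]
0 64 y -23.0 22.0 z [40.2 52.7 65.4]
6 37 y -22.9 22.7 z [40.8 49.1 60.5]
12 33 y -22.8 21.3 z [40.2 41.1 56.1]
18 122 y -23.1 22.2 z [29.1 35.9 55.1]
24 19 y -19.0 18.8 z [33.8 53.4 56.8]
top_s3 plate 8.8 78.7 [-51.8  52.3]
-84 1 y -3.6 -3.6 z [51.4 51.4 51.4]
-78 10 y -6.8 9.9 z [53.3 56.4 58.2]
-72 9 y -8.4 10.6 z [54.2 57.1 58.6]
-66 10 y -7.8 8.9 z [57.2 58.7 61.9]
-60 11 y -6.5 10.3 z [57.7 60.2 62.7]
-54 18 y -12.7 13.3 z [48.1 57.7 61.9]
-48 22 y -15.0 13.8 z [43.3 46.6 54.8]
-42 16 y -13.6 15.3 z [45.3 47.1 52.4]
-36 16 y -15.3 16.0 z [43.5 49.3 52.5]
-30 11 y -14.7 14.1 z [45.6 51.6 52.7]
-24 29 y -23.1 22.6 z [42.2 48.5 54.2]
-18 24 y -21.6 20.8 z [41.8 49.6 55. ]
-12 21 y -23.3 22.0 z [39.3 47.5 63.8]
-6 27 y -21.9 22.7 z [41.  55.4 67.3]
0 35 y -20.5 21.1 z [40.2 55.3 68.7]
6 26 y -22.8 22.3 z [41.1 45.5 62.2]
12 28 y -21.4 20.7 z [41.6 45.8 61.3]
18 41 y -22.3 22.3 z [31.1 39.9 59. ]
24 4 y -17.1 17.8 z [52.7 58.  63. ]
```

View pics/s3.png

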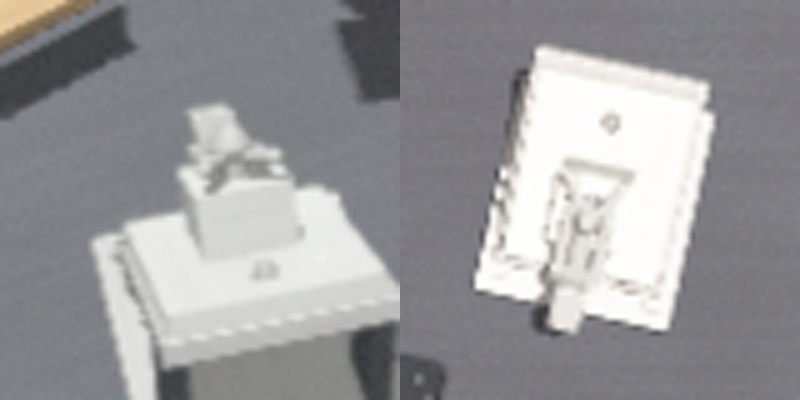

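```bash
python3 - <<'E'
from fx import *
f0,F=frame(-13.5,[616.3,8.1,62])
for n,b in(("scene_s3",(260,180,355,275)),("top_s3",(290,145,355,230))):
    d=load(n+".npz");x0,y0,x1,y1=b;P=(pts(d)[y0:y1,x0:x1]-f0)@F
    w=P[(abs(P[...,1])<26)&(P[...,2]>46)&(P[...,2]<64)&(P[...,0]>12)&(P[...,0]<45)]
    print(n,len(w),"tips x",np.sort(w[:,0])[-8:].round(1),"y",w[:,1].min().round(1),w[:,1].max().round(1),"mean z",w[:,2].mean().round(1))
    l=P[(abs(P[...,1])<16)&(P[...,2]>52.5)&(P[...,2]<64)&(P[...,0]>-95)&(P[...,0]<-46)]
    print(" lug top x",np.percentile(l[:,0],[2,98]).round(1),"y",np.percentile(l[:,1],[2,98]).round(1),np.polyfit(l[:,0],l[:,2],1).round(3))
    s=P[(P[...,0]>-46)&(P[...,0]<-14)&(abs(P[...,1])<17)&(P[...,2]>43.5)&(P[...,2]<56)]
    t=np.vstack([s,w]);print(" top line",np.polyfit(t[:,0],t[:,2],1).round(3))
E
sed -n 1,3p /dev/null
```

```text
scene_s3 37 tips x [25.1 25.6 25.6 25.8 25.8 26.2 26.5 27.5] y -19.0 18.9 mean z 54.3
 lug top x [-71.3 -46.6] y [-8.9  9.6] [8.0000e-03 5.6586e+01]
 top line [ 0.108 51.902]
top_s3 29 tips x [20.5 20.6 23.8 23.9 24.2 24.8 25.  25.1] y -18.5 17.8 mean z 57.1
 lug top x [-77.4 -47.4] y [-8.4 10.2] [ 0.09 63.7 ]
 top line [ 0.152 54.193]
```

>>> send_rows(
  rows=[
    [0, 0, 0, 0],
    [0, 0, 0, 0],
    [0, 0, 0, 0],
    [0, 0, 0, 0],
  ],
)

```text
t: 25.92
ee_pos: [451.7, 180.0, 233.2]
orientation: [-1.024, 1.353, 1.042]
ft_force: [0.7, 0.7, 0.4]
width: 52.5
```

```bash
python3 - <<'E'
from h import *
from workcell import ctrl
a=load("top_s3.npz");b=ctrl.get_image("top");c=load("top0.npz")
k=np.s_[140:230,290:360]
print("diff s3->now",np.abs(a["img"][k].astype(int)-b["img"][k]).mean())
for nm,(x,y) in dict(jack_a=(269,173),jack_b=(385,170),mallet=(423,145),vblock=(236,141),block=(331,252)).items():
    r=np.s_[y-12:y+12,x-12:x+12];print(nm,np.abs(c["img"][r].astype(int)-b["img"][r]).mean().round(1))
cv2.imwrite("pics/end.png",b["img"][:,:,::-1])
print(ctrl.get_obs()["qvel"].round(3))
E
```

```text
diff s3->now 1.7076719576719577
jack_a 23.4
jack_b 2.1
mallet 1.6
vblock 1.2
block 1.7
[ 0.003  0.002 -0.     0.002 -0.002  0.004]
```

View pics/end.png

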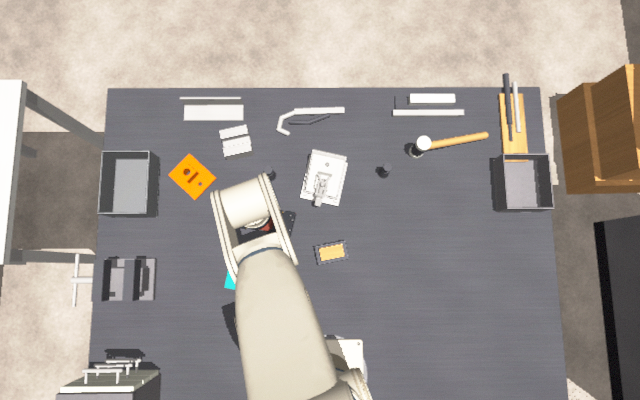

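```bash
python3 -c "
from workcell import ctrl
print(ctrl.close_job())"
```

```text
the job is handed in; nothing more can be done
None
```

The index plate is on the fixture and the spring clip is on the shaft's neck. I handed the job in at about 26 s; no verdict was reported.

**How it was done:** the moves cannot tilt the tool. I gripped the plate's boss across its level sides, pressed the plate on the shaft tip until it had pivoted 30° in the jaws, and lowered it along the shaft and pin. It seated under a push of about 34 N. I tilted the clip the same way and pushed it uphill onto the neck. The resistance was about 8 N through the pinch, then rose to about 24 N at the stop. I then let go.

**Last checks:**

| Check | Measured | Needed |
|---|---|---|
| Plate top above the slope | about 8.8 mm in both views (the bare slope itself read about 0.4 mm high) | 8 mm when home |
| Plate tilt from square | 1° or less | 0.05 rad (about 2.9°) |
| Plate outline | centred on the shaft to about 1 mm | bore within 3 mm |
| Clip pocket along the slope | about −0.5 mm | within 4.5 mm |
| Clip pocket up the shaft | about 48–50 mm | 39–54 mm |
| Clip tilt from square | 0.11–0.15 rad | below 0.3 rad |

- **Where checks disagreed:** the two views differed by about 2 mm on the clip's height. The clip's lug also sags slightly now that it is released. Both stay within limits.
- **Other tools:** jack_b, the mallet, the V-block and the block look unchanged. Jack_a was partly hidden by the wrist in the last picture; what shows of it is where it was.
- **At rest:** the scene was still and the gripper was clear of everything when I handed in.

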